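Load the probe calibration plate

TASK

Slide every pot by its handle across the steel plate, never lifting or tipping it, until it stands inside one of the dark round marks, one pot to a mark. When all pots stand on marks, take probes out of the upright holder and push one all the way down into the port of each pot, leaving any spare probe standing in the holder; then press the start button fully down and let go. Leave the gauge block, the brass weight and the screwdriver where they are; at the end every pot must still be on its mark with its probe in it.

Things in the scene. Friction and masses are not known exactly. Their poses are not given: they have to be found in the camera images.
- plate: Flat ground steel plate lying on the bench, 400 x 580 x 10 mm (x, y, z), fixed. Origin: centre of its underside, its top is 10 mm above that. Its +x axis points roughly away from the robot, +y to the robot's left. On it: three pale square waiting fields (nearer the robot), three dark round marks (farther).
- mark0 (a point): Centre of a dark round measuring mark, a flat disc 112 mm in diameter on the plate, at the plate's top face. The three marks lie in a row along the plate's y, 160 mm apart; this is the left one seen from the robot.
- mark1 (a point): Centre of a dark round measuring mark, a flat disc 112 mm in diameter on the plate, at the plate's top face. The three marks lie in a row along the plate's y, 160 mm apart; this is the middle one seen from the robot.
- mark2 (a point): Centre of a dark round measuring mark, a flat disc 112 mm in diameter on the plate, at the plate's top face. The three marks lie in a row along the plate's y, 160 mm apart; this is the right one seen from the robot.
- pot0: Squat round steel pot, 84 mm across, rim 52 mm high, 0.45 to 0.8 kg, loose, like the other pots; in the plate's waiting area at the start, or absent. In it a square aluminium block (52 mm wide, top 56 mm above the underside) with a round upright port in the middle. A straight side handle runs along the pot's own +x axis. Origin: centre of the underside; z up.
- pot0_port (a point): Centre of the mouth of the port of pot0, on the pot's axis, 56 mm above its underside. The port is 14 mm wide (mouth bevelled to 20 mm) and 44 mm deep: its floor lies 12 mm above the pot's underside. The pot's black side handle is 14 mm wide and 16 mm thick, reaches from 40 to 112 mm from the pot's axis, and its centre line is 42 mm above the underside.
- pot1: Squat round steel pot, 84 mm across, rim 52 mm high, 0.45 to 0.8 kg, loose, like the other pots; in the plate's waiting area at the start, or absent. In it a square aluminium block (52 mm wide, top 56 mm above the underside) with a round upright port in the middle. A straight side handle runs along the pot's own +x axis. Origin: centre of the underside; z up.
- pot1_port (a point): Centre of the mouth of the port of pot1, on the pot's axis, 56 mm above its underside. The port is 14 mm wide (mouth bevelled to 20 mm) and 44 mm deep: its floor lies 12 mm above the pot's underside. The pot's black side handle is 14 mm wide and 16 mm thick, reaches from 40 to 112 mm from the pot's axis, and its centre line is 42 mm above the underside.
- pot2: Squat round steel pot, 84 mm across, rim 52 mm high, 0.45 to 0.8 kg, loose, like the other pots; in the plate's waiting area at the start, or absent. In it a square aluminium block (52 mm wide, top 56 mm above the underside) with a round upright port in the middle. A straight side handle runs along the pot's own +x axis. Origin: centre of the underside; z up.
- pot2_port (a point): Centre of the mouth of the port of pot2, on the pot's axis, 56 mm above its underside. The port is 14 mm wide (mouth bevelled to 20 mm) and 44 mm deep: its floor lies 12 mm above the pot's underside. The pot's black side handle is 14 mm wide and 16 mm thick, reaches from 40 to 112 mm from the pot's axis, and its centre line is 42 mm above the underside.
- holder: Grey plastic probe holder, a fixed block 170 x 64 x 70 mm (x, y, z) with three upright wells 11.5 mm wide and 60 mm deep, in a row along its own x at -55, 0 and +55 mm. Origin: centre of its underside. It stands beside the plate, left or right.
- probe0: Temperature probe, 145 mm long, 50 g, loose, identical to the others; stands upright in a well of the holder at the start, tip 10 mm above the bench. Round steel stem 10 mm in diameter (chamfered tip) from 0 to 80 mm above the tip, then a round black handle 18 mm in diameter from 80 to 145 mm. Origin: centre of the tip; z runs from the tip up to the handle.
- probe1: Temperature probe, 145 mm long, 50 g, loose, identical to the others; stands upright in a well of the holder at the start, tip 10 mm above the bench. Round steel stem 10 mm in diameter (chamfered tip) from 0 to 80 mm above the tip, then a round black handle 18 mm in diameter from 80 to 145 mm. Origin: centre of the tip; z runs from the tip up to the handle.
- probe2: Temperature probe, 145 mm long, 50 g, loose, identical to the others; stands upright in a well of the holder at the start, tip 10 mm above the bench. Round steel stem 10 mm in diameter (chamfered tip) from 0 to 80 mm above the tip, then a round black handle 18 mm in diameter from 80 to 145 mm. Origin: centre of the tip; z runs from the tip up to the handle.
- console: White control box, fixed, 110 x 150 x 50 mm (x, y, z), with a dark display on its far half and the start button on its near half. Origin: centre of its underside. It stands beside the plate, across from the holder.
- start_top (a point): Centre of the top face of the round start button (36 mm in diameter) on the control box; it moves with the button.
- start (a joint): Travel of the start button, pressed straight down: 0 released, 0.008 m fully down; spring, about 5 N when fully down; springs back when let go.
- block: Small steel gauge block 35 x 30 x 25 mm on the plate's far left corner; a bystander. Origin: centre of its underside.
- weight: Brass weight, cylinder 36 mm in diameter, 35 mm high, on the plate's near right corner; a bystander. Origin: centre of its underside.
- driver: Screwdriver with an orange handle, 190 mm long, lying near the robot on its left; a bystander. Origin: on the underside near its middle.
Mind the look-alikes: they are no part of the job. What is shaped like the probe1 but blue or pink is not meant.

How it is judged:
On the way, in this order (a step that is already met when the one before it is completed fails the run):
1. every pot present stands inside a round mark ((horizontal distance between pot0 and mark0 below 0.014 m or horizontal distance between pot0 and mark1 below 0.014 m or horizontal distance between pot0 and mark2 below 0.014 m) and (horizontal distance between pot1 and mark0 below 0.014 m or horizontal distance between pot1 and mark1 below 0.014 m or horizontal distance between pot1 and mark2 below 0.014 m) and (horizontal distance between pot2 and mark0 below 0.014 m or horizontal distance between pot2 and mark1 below 0.014 m or horizontal distance between pot2 and mark2 below 0.014 m)), for 0.2 s.
2. every pot present has a probe fully down in its port (((z of probe0 in the frame of pot0 between 0.003 and 0.022 m and horizontal distance between probe0 and pot0 below 0.009 m) or (z of probe1 in the frame of pot0 between 0.003 and 0.022 m and horizontal distance between probe1 and pot0 below 0.009 m) or (z of probe2 in the frame of pot0 between 0.003 and 0.022 m and horizontal distance between probe2 and pot0 below 0.009 m)) and ((z of probe0 in the frame of pot1 between 0.003 and 0.022 m and horizontal distance between probe0 and pot1 below 0.009 m) or (z of probe1 in the frame of pot1 between 0.003 and 0.022 m and horizontal distance between probe1 and pot1 below 0.009 m) or (z of probe2 in the frame of pot1 between 0.003 and 0.022 m and horizontal distance between probe2 and pot1 below 0.009 m)) and ((z of probe0 in the frame of pot2 between 0.003 and 0.022 m and horizontal distance between probe0 and pot2 below 0.009 m) or (z of probe1 in the frame of pot2 between 0.003 and 0.022 m and horizontal distance between probe1 and pot2 below 0.009 m) or (z of probe2 in the frame of pot2 between 0.003 and 0.022 m and horizontal distance between probe2 and pot2 below 0.009 m))), for 0.2 s.
3. the start button is pressed fully down (value of joint start above 0.006 m), for 0.05 s.
At the end, for the whole second after the job is handed in: Each pot present stands within 14 mm of the centre of a round mark and holds a probe whose tip is within 10 mm of the port's floor; every other probe stands in the holder; the button is released and all is at rest (all of step 1 and all of step 2 and ((z of probe0 in the frame of holder below 0.025 m and angle between probe0's own z axis and vertical below 0.15 rad and y of probe0 in the frame of holder between -0.02 and 0.02 m and x of probe0 in the frame of holder between -0.075 and 0.075 m) or (z of probe0 in the frame of pot0 between 0.003 and 0.022 m and horizontal distance between probe0 and pot0 below 0.009 m) or (z of probe0 in the frame of pot1 between 0.003 and 0.022 m and horizontal distance between probe0 and pot1 below 0.009 m) or (z of probe0 in the frame of pot2 between 0.003 and 0.022 m and horizontal distance between probe0 and pot2 below 0.009 m)) and ((z of probe1 in the frame of holder below 0.025 m and angle between probe1's own z axis and vertical below 0.15 rad and y of probe1 in the frame of holder between -0.02 and 0.02 m and x of probe1 in the frame of holder between -0.075 and 0.075 m) or (z of probe1 in the frame of pot0 between 0.003 and 0.022 m and horizontal distance between probe1 and pot0 below 0.009 m) or (z of probe1 in the frame of pot1 between 0.003 and 0.022 m and horizontal distance between probe1 and pot1 below 0.009 m) or (z of probe1 in the frame of pot2 between 0.003 and 0.022 m and horizontal distance between probe1 and pot2 below 0.009 m)) and ((z of probe2 in the frame of holder below 0.025 m and angle between probe2's own z axis and vertical below 0.15 rad and y of probe2 in the frame of holder between -0.02 and 0.02 m and x of probe2 in the frame of holder between -0.075 and 0.075 m) or (z of probe2 in the frame of pot0 between 0.003 and 0.022 m and horizontal distance between probe2 and pot0 below 0.009 m) or (z of probe2 in the frame of pot1 between 0.003 and 0.022 m and horizontal distance between probe2 and pot1 below 0.009 m) or (z of probe2 in the frame of pot2 between 0.003 and 0.022 m and horizontal distance between probe2 and pot2 below 0.009 m)) and linear speed of each of pot0, pot1, pot2, probe0, probe1, probe2 below 0.02 m/s and value of joint start below 0.003 m); the robot touches nothing.
It fails at once if pot0 is lifted more than 12 mm off the plate or tipped by more than 0.3 rad (z of pot0 in the frame of plate above 0.022 m or angle between pot0's own z axis and vertical above 0.3 rad).
It fails at once if pot1 is lifted more than 12 mm off the plate or tipped by more than 0.3 rad (z of pot1 in the frame of plate above 0.022 m or angle between pot1's own z axis and vertical above 0.3 rad).
It fails at once if pot2 is lifted more than 12 mm off the plate or tipped by more than 0.3 rad (z of pot2 in the frame of plate above 0.022 m or angle between pot2's own z axis and vertical above 0.3 rad).
It fails at once if a bystander (gauge block, weight or screwdriver) is moved more than 50 mm (distance of any of block, weight, driver from where it was at the start of the episode above 0.05 m).
Of pot0, pot1, pot2 only 2 to 3 are there at a start; the rules pass over those that are not, and their reading is None.
At some moment in a run one of pot0, pot1, pot2 may be knocked a few centimetres aside while the robot is not near it.
It also fails if it takes over 210 s, if anything falls off the work surface, if the arm or the gripper's body presses on something with over 40 N, if the wrist force passes 120 N, or if a joint passes its speed limit or range.

ROBOT

A 6-joint arm with a two-finger parallel gripper is mounted at the origin on the work surface. World frame = base frame: x ahead of the robot, y to its left, z up, the work surface at z = 0. Lengths are in m, angles in rad, forces in N, time in s.
With the tool pointing down it reaches from about 0.325 to 0.775 m from the base axis. Payload 5.5 kg.
Tool frame: the origin (TCP) lies between the finger pads; the fingertips stand 11 mm ahead of it and the grasp point (between the pads) lies 8 mm behind it; z points along the fingers, x is the direction in which the jaws open and shut, and the axes are right-handed (so a half turn about z gives the same grasp; the last joint's range is limited). The gripper opens to 85 mm and grips with 20 to 120 N. Pads are 22 mm wide; open, the fingers measure 114 mm over their backs; the gripper's body (76 mm by 85 mm) begins 54 mm behind the grasp point. The pads swing forward as they close: fully open they stand 13 mm farther back than shut.
Start: joints at [-0.057, 0.091, 1.231, -0, 1.82, -0.057], TCP at [0.6, -0, 0.242] pointing down, gripper open.
Joint ranges: [-2.87, 2.87], [-0.86, 2.18], [0.17, 2.46], [-1.51, 4.65], [0.06, 2.69], [-2.65, 2.65]. Speed limits (rad/s): [2.57, 2.57, 3.01, 3.14, 3.14, 3.14].

INTERFACE

Orientations are given as a rotation vector (axis times angle).
In Python, from station import * gives the robot as it stands.
- The arm moves only by the shell command python3 -m handwheel 'ROWS' [OPENING] [FORCE]. ROWS is JSON, a list of rows, each an object of numbers: "tx", "ty", "tz": the shift along the tool's x, y, z each as a share of 0.03 m, from -1 to 1; "rx", "ry", "rz": the turn, a rotation vector about the tool's x, y, z each as a share of 5 degrees, from -1 to 1. A call has 1 to 20 rows; each row shifts and turns the commanded pose from where the row before left it, along the tool's axes as they then stand; what a row does not reach is not made up. A row lasts 1/8 s, in which the tool goes at most 62.5 mm and 10.7 degrees, less where a joint would pass 70% of its speed; a pose out of reach is approached as far as the arm can. A call with a number of a shift or a turn outside -1 to 1 is refused whole. A call with a gripper value outside its range is refused whole. OPENING is the opening, from -1 (shut) to 1 (fully open), set as the call begins (- or left out, the last holds). The fingers move at their own pace and stop on an object; FORCE is the grip in N (left out, the last holds). Time passes only in rows, so rows that do not move let the fingers close. It gives the time, the measured TCP pose, the force and the opening at its end, in the units of the state.
- state(): the state, without advancing time (a new reading comes with each control period).
- grab_frame(name): name is "scene" or "side" or "wrist"; returns (picture, depth): 480x640x3 uint8, blue, green, red; 480x640 float32, m along the optical axis (not along the pixel's ray), 0 where there is no reading.
- camera_info(name): a dict with "camera_matrix" (3x3 intrinsics, pixels), "rvec" (rotation vector, rad) and "tvec" (3), from world to camera coordinates, as OpenCV has them. Camera axes: x right, y down, z forward; pixel columns grow to the right and rows downward; lengths in m; the calibration is good to about 2 mm. The wrist camera is an equidistant fisheye: a pixel r from the principal point sees the ray r / f radians off the axis. A picture is of the moment at which its call begins: read the wrist's pose just before it. camera_info takes no time and is no camera call; for the wrist camera it gives the pose at the moment of the call.
- hand_in(): hands the job in, once; it reports no verdict.
The state is a dict: "time_s": time; "q": joint angles; "qvel": joint speeds; "joint_efforts": joint torques, N m; "ee_pos": TCP position; "eef_rot": TCP orientation; "force": force on the tool from outside, world axes, zero at the start; "ft_torque": the same for the moment, N m; "finger_gap": opening from 0.0 (shut) to 1.0 (fully open).
Only numpy, scipy, OpenCV 4.12 (cv2) and the standard library are available. Lean on these libraries where they do the work, as an engineer would, in place of code of your own. Each camera call takes 0.05 s, during which the arm holds its last target.

## Working session

There is one attempt and no reset: what is moved stays moved. The work goes in short steps, Python scripts to look and compute and a shell command to move; the robot and the scene stay as the last step left them, time stands still between calls to the robot, and variables do not carry over. Pictures are saved under pics/ and viewed, and the job is handed in when it is done.

```bash
ls; mkdir -p pics
cat > h.py <<'E'
from station import *
import numpy as np, cv2
def K(n):
    c=camera_info(n); R,_=cv2.Rodrigues(np.array(c["rvec"],float)); return np.array(c["camera_matrix"],float),R,np.array(c["tvec"],float).ravel()
def w(n,u,v,d):
    k,R,t=K(n); p=np.array([(u-k[0,2])/k[0,0]*d,(v-k[1,2])/k[1,1]*d,d]); return R.T@(p-t)
def cloud(n,dep):
    k,R,t=K(n); v,u=np.mgrid[:480,:640]
    P=np.stack([(u-k[0,2])/k[0,0]*dep,(v-k[1,2])/k[1,1]*dep,dep],-1)
    return (P-t)@R
def atz(n,u,v,z):
    k,R,t=K(n); r=R.T@np.array([(u-k[0,2])/k[0,0],(v-k[1,2])/k[1,1],1]); o=-R.T@t; return o+r*(z-o[2])/r[2]
def proj(n,p):
    k,R,t=K(n); q=R@np.array(p)+t; q=k@q; return q[:2]/q[2]
E
python3 - <<'E'
from h import *
print(state())
for n in("scene","side","wrist"):
    b,d=grab_frame(n); cv2.imwrite(f"pics/{n}0.png",b); np.save(f"{n}0.npy",d)
    c=camera_info(n);print(n,np.round(K(n)[0],1).tolist(),-K(n)[1].T@K(n)[2])
E
```

```text
pics
{'time_s': 0.0, 'q': array([-5.67162866e-02,  9.18781287e-02,  1.23190159e+00, -2.17309204e-05,
        1.81978088e+00, -5.67038254e-02]), 'qvel': array([-0.0002853 , -0.00095537,  0.0004281 ,  0.00044043, -0.00031226,
       -0.00032758]), 'joint_efforts': array([ 1.92109423e-03, -4.58737707e+01, -4.18019521e+01,  2.08830479e-04,
        1.19483890e-02, -1.60596358e-05]), 'ee_pos': array([ 5.99741588e-01, -3.83233851e-06,  2.41130432e-01]), 'eef_rot': array([-3.14150063e+00,  2.79521804e-05,  3.08805815e-03]), 'force': array([0.40543925, 0.01322599, 0.47647171]), 'ft_torque': array([-0.00324282, -0.02693674, -0.00110295]), 'finger_gap': 0.9988677060157638}
scene [[458.2, 0.0, 317.5], [0.0, 458.2, 242.1], [0.0, 0.0, 1.0]] [1.02182477 0.18049424 0.84241771]
side [[601.5, 0.0, 323.3], [0.0, 601.5, 248.0], [0.0, 0.0, 1.0]] [-0.03286521 -0.761879    1.07653071]
wrist [[371.6, 0.0, 321.7], [0.0, 371.6, 235.6], [0.0, 0.0, 1.0]] [0.60049477 0.06753652 0.3739165 ]
```

View pics/scene0.png

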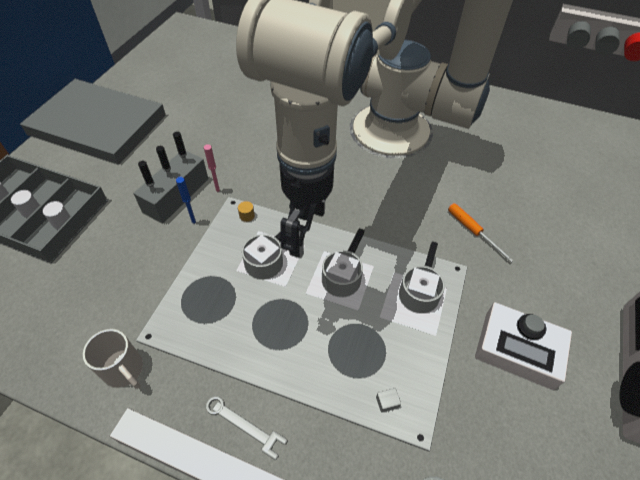

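View pics/side0.png

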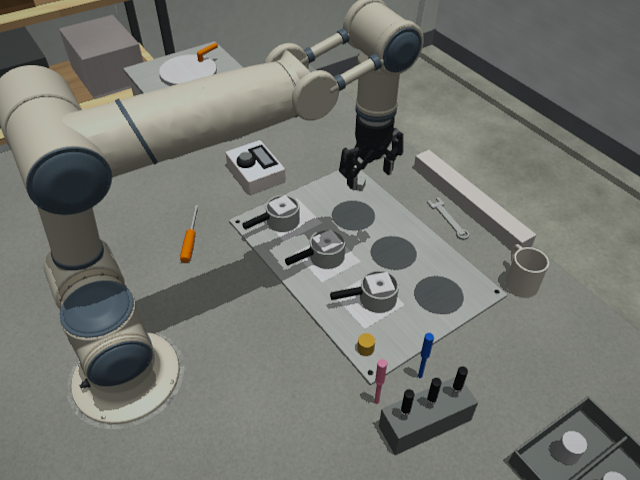

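View pics/wrist0.png

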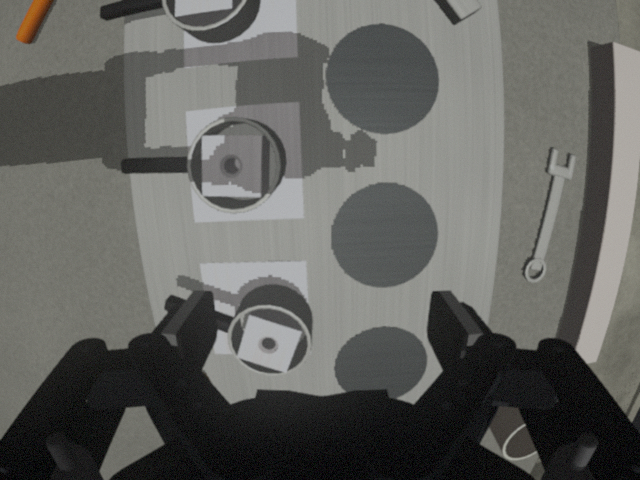

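Three pots are present, with the block tops at scene (262,250), (343,265), (423,283) and side (378,284), (326,241), (282,205). The black probes are in the holder at side (408,400), (434,388), (460,377). The look-alikes are the pink one at side (381,375) and the blue one at (427,350), both standing outside the holder.

```bash
cat > meas.py <<'E'
from h import *
from sys import argv
def fields(n):
    b,d=grab_frame(n); P=cloud(n,d); P[d==0]=np.nan; return b,d,P
def marks(n,b,P,v=False):
    hsv=cv2.cvtColor(b,cv2.COLOR_BGR2HSV)
    g=b.max(2)
    m=((abs(P[...,2]-.01)<.006)&(g<100)).astype(np.uint8)
    m=cv2.morphologyEx(m,cv2.MORPH_OPEN,np.ones((3,3)))
    out=[]
    for c in cv2.findContours(m,0,1)[0]:
        if cv2.contourArea(c)<800: continue
        W=np.array([atz(n,*p,.01)[:2] for p in c[:,0].astype(float)])
        (x,y),r=cv2.minEnclosingCircle(W.astype(np.float32)); 
        k=cv2.moments(c); out.append((atz(n,k['m10']/k['m00'],k['m01']/k['m00'],.01)[:2],r))
    return out
def pots(n,P,b):
    z=P[...,2]
    m=((abs(z-.066)<.0045)&(P[...,0]>.3)&(P[...,0]<.9)&(abs(P[...,1])<.36)&(b.min(2)>60)).astype(np.uint8)
    m=cv2.morphologyEx(m,cv2.MORPH_OPEN,np.ones((3,3)))
    out=[]
    for c in cv2.findContours(m,0,1)[0]:
        if cv2.contourArea(c)<150: continue
        W=np.array([atz(n,*p,.066)[:2] for p in c[:,0].astype(float)])
        out.append((np.round(W.mean(0),4),cv2.minAreaRect(W.astype(np.float32))))
    return out
if __name__=="__main__":
  for n in("scene","side"):
    b,d,P=fields(n)
    print(n)
    for x,r in marks(n,b,P): print(" mark",np.round(x,4),round(r,4))
    for c,r in pots(n,P,b): print(" pot",c,np.round(r[0],4),np.round(r[1],4),round(r[2],1))
    # handles/probes: dark, by height
    dark=b.max(2)<60
    for lo,hi,l in((.045,.067,"handle"),(.125,.165,"probe")):
        m=((P[...,2]>lo)&(P[...,2]<hi)&dark&(P[...,0]>.25)&(abs(P[...,1])<.6)).astype(np.uint8)
        nn,lab,st,_=cv2.connectedComponentsWithStats(m)
        for i in range(1,nn):
            if st[i,4]<25: continue
            Q=P[lab==i]; q=Q[:,:2]; mu=np.median(q,0); ev,V=np.linalg.eigh(np.cov((q-q.mean(0)).T))
            a=V[:,1]; print(" ",l,st[i,4],st[i,:4],np.round(mu,4),"zmax",np.round(np.percentile(Q[:,2],98),3),"ang",np.round(np.degrees(np.arctan2(a[1],a[0])),1),"len",np.round(np.ptp(q@a),3))
E
python3 meas.py
```

```text
scene
 mark [0.661  0.1278] 0.0552
 mark [ 0.6663 -0.0322] 0.0547
 mark [ 0.672  -0.1919] 0.0549
 pot [0.4997 0.2075] [0.5    0.2074] [0.0553 0.052 ] 1.4
 pot [0.5254 0.0451] [0.5252 0.045 ] [0.0524 0.0556] 86.9
 pot [ 0.5508 -0.1257] [ 0.5503 -0.1247] [0.0546 0.054 ] 70.8
  handle 155 [184 161  21  23] [ 0.4008 -0.3769] zmax 0.066 ang 171.9 len 0.068
  handle 289 [135 185  44  27] [ 0.5157 -0.3939] zmax 0.067 ang 142.1 len 0.093
  handle 162 [348 229  16  24] [0.4473 0.0489] zmax 0.061 ang 177.6 len 0.066
  handle 148 [426 242  11  25] [0.4216 0.2053] zmax 0.062 ang -177.6 len 0.065
  handle 257 [517 314  29  26] [0.5259 0.4108] zmax 0.066 ang 62.6 len 0.047
  handle 501 [497 331  58  40] [0.5673 0.4188] zmax 0.054 ang 87.1 len 0.097
  handle 182 [619 373   8  39] [0.5831 0.5811] zmax 0.067 ang 179.9 len 0.071
  probe 99 [173 132  10  15] [ 0.3946 -0.4021] zmax 0.156 ang 154.8 len 0.016
  probe 108 [156 146  11  15] [ 0.4482 -0.411 ] zmax 0.155 ang 132.0 len 0.016
  probe 109 [139 161  11  15] [ 0.502  -0.4185] zmax 0.156 ang 141.3 len 0.016
side
 mark [ 0.6698 -0.1952] 0.0557
 mark
[... 162 characters left out ...]
0.0574] 1.1
 pot [0.4944 0.2058] [0.4965 0.2061] [0.059 0.057] 86.9
  handle 278 [237 145  41  24] [0.5373 0.4051] zmax 0.066 ang -172.3 len 0.104
  handle 176 [243 212  27  17] [0.4202 0.2   ] zmax 0.063 ang -178.9 len 0.071
  handle 199 [285 247  29  18] [0.446  0.0419] zmax 0.064 ang 177.6 len 0.071
  handle 227 [330 287  33  13] [ 0.4739 -0.1052] zmax 0.064 ang 160.0 len 0.072
  handle 478 [381 404  96  41] [ 0.4074 -0.4428] zmax 0.066 ang 161.5 len 0.178
  probe 141 [456 367  12  17] [ 0.4929 -0.4277] zmax 0.158 ang 118.1 len 0.017
  probe 148 [429 378  12  17] [ 0.439  -0.4195] zmax 0.159 ang 128.7 len 0.016
  probe 142 [403 390  11  16] [ 0.3848 -0.4113] zmax 0.158 ang 135.4 len 0.016
```

```bash
python3 -m handwheel '[{"rz":1},{"rz":1},{"rz":1},{"rz":1},{"rz":1},{"rz":1},{"rz":1},{"rz":1},{"rz":1},{"rz":1},{"rz":1},{"rz":1},{"rz":1},{"rz":1},{"rz":1},{"rz":1},{"rz":1},{"rz":1}]' 1 60
cat > to.py <<'E'
# python3 to.py x y z [handle yaw deg]: shift in tool axes (in 0.03 m shares) and turn in 5deg shares
from h import *; import sys
a=[float(v) for v in sys.argv[1:]]
s=state(); R=cv2.Rodrigues(np.array(s["eef_rot"]))[0]
d=R.T@(np.array(a[:3])-s["ee_pos"])
print("tcp",np.round(s["ee_pos"],4),"gap",round(s["finger_gap"],3),"F",np.round(s["force"],1),"t",round(s["time_s"],1))
print("toolx",np.round(R[:,0],3),"tooly",np.round(R[:,1],3),"toolz",np.round(R[:,2],3))
print("shift shares now",np.round(d/.03,2))
if len(a)>3:
    yaw=np.degrees(np.arctan2(R[1,1],R[0,1])); t=(yaw-a[3]+180)%360-180
    print("rz shares",t/5)
    Rz=cv2.Rodrigues(np.array([0,0,np.radians(t)]))[0]
    print("shift shares after turn",np.round((R@Rz).T@(np.array(a[:3])-s["ee_pos"])/.03,2))
E
python3 to.py .4734 -.1020 .13 162
```

```text
tcp [0.5999 0.     0.2417] gap 0.998 F [0.3 0.3 0. ] t 0.2
toolx [ 1.     0.    -0.001] tooly [ 0. -1. -0.] toolz [-0.001  0.    -1.   ]
shift shares now [-4.21  3.4   3.73]
rz shares 21.600083556126343
shift shares after turn [4.54 2.96 3.73]invalid input at $[0]: expected keys tx, ty, tz, rx, ry, rz
```

All six keys are required in every row, so I'll retype the move in full.

```bash
python3 -m handwheel '[{"tx":0,"ty":0,"tz":0,"rx":0,"ry":0,"rz":1},{"tx":0,"ty":0,"tz":0,"rx":0,"ry":0,"rz":1},{"tx":0,"ty":0,"tz":0,"rx":0,"ry":0,"rz":1},{"tx":0,"ty":0,"tz":0,"rx":0,"ry":0,"rz":1},{"tx":0,"ty":0,"tz":0,"rx":0,"ry":0,"rz":1},{"tx":0,"ty":0,"tz":0,"rx":0,"ry":0,"rz":1},{"tx":0,"ty":0,"tz":0,"rx":0,"ry":0,"rz":1},{"tx":0,"ty":0,"tz":0,"rx":0,"ry":0,"rz":1},{"tx":0,"ty":0,"tz":0,"rx":0,"ry":0,"rz":1},{"tx":0,"ty":0,"tz":0,"rx":0,"ry":0,"rz":1},{"tx":0,"ty":0,"tz":0,"rx":0,"ry":0,"rz":1},{"tx":0,"ty":0,"tz":0,"rx":0,"ry":0,"rz":1},{"tx":0,"ty":0,"tz":0,"rx":0,"ry":0,"rz":1},{"tx":0,"ty":0,"tz":0,"rx":0,"ry":0,"rz":1},{"tx":0,"ty":0,"tz":0,"rx":0,"ry":0,"rz":1},{"tx":0,"ty":0,"tz":0,"rx":0,"ry":0,"rz":1},{"tx":0,"ty":0,"tz":0,"rx":0,"ry":0,"rz":1},{"tx":0,"ty":0,"tz":0,"rx":0,"ry":0,"rz":1},{"tx":0,"ty":0,"tz":0,"rx":0,"ry":0,"rz":1},{"tx":0,"ty":0,"tz":0,"rx":0,"ry":0,"rz":1}]' 1 60
python3 to.py .4734 -.1020 .13 162
```

```text
time_s: 2.75
ee_pos: [0.6, -0.0, 0.2421]
eef_rot: [2.016, -2.409, -0.0]
force: [-0.2, 0.2, 0.9]
finger_gap: 1.001
tcp [ 0.6    -0.      0.2421] gap 1.001 F [-0.2  0.2  0.9] t 2.8
toolx [-0.177 -0.984  0.   ] tooly [-0.984  0.177  0.   ] toolz [-0.  0. -1.]
shift shares now [4.09 3.55 3.74]
rz shares 1.5664169000609434
shift shares after turn [4.54 2.96 3.74]
```

```bash
python3 -m handwheel '[{"tx":0,"ty":0,"tz":0,"rx":0,"ry":0,"rz":0.8},{"tx":0,"ty":0,"tz":0,"rx":0,"ry":0,"rz":0.8},{"tx":0.9,"ty":0.6,"tz":0.7,"rx":0,"ry":0,"rz":0},{"tx":0.9,"ty":0.6,"tz":0.7,"rx":0,"ry":0,"rz":0},{"tx":0.9,"ty":0.6,"tz":0.7,"rx":0,"ry":0,"rz":0},{"tx":0.9,"ty":0.6,"tz":0.8,"rx":0,"ry":0,"rz":0},{"tx":0.9,"ty":0.6,"tz":0.8,"rx":0,"ry":0,"rz":0},{"tx":0,"ty":0,"tz":0,"rx":0,"ry":0,"rz":0},{"tx":0,"ty":0,"tz":0,"rx":0,"ry":0,"rz":0}]'
python3 to.py .4734 -.1020 .044 162
python3 - <<'E'
from h import *
from meas import *
b,d=grab_frame("side"); cv2.imwrite("pics/s1.png",b)
b,d=grab_frame("wrist"); cv2.imwrite("pics/w1.png",b)
E
python3 meas.py | grep -v probe
```

```text
time_s: 3.88
ee_pos: [0.4734, -0.1005, 0.1322]
eef_rot: [-1.846, 2.541, -0.001]
force: [0.8, 0.2, -0.5]
finger_gap: 0.998
tcp [ 0.4734 -0.1005  0.1322] gap 0.998 F [ 0.8  0.2 -0.5] t 3.9
toolx [-0.309 -0.951 -0.   ] tooly [-0.951  0.309 -0.002] toolz [ 0.002 -0.    -1.   ]
shift shares now [ 0.05 -0.01  2.94]
rz shares -0.0025126573658724284
shift shares after turn [ 0.05 -0.01  2.94]
scene
 mark [0.6609 0.1276] 0.0551
 mark [ 0.6663 -0.0321] 0.0549
 mark [ 0.672  -0.1919] 0.055
 pot [0.4998 0.2089] [0.4997 0.2074] [0.0547 0.0519] 1.4
 pot [0.5252 0.0451] [0.5251 0.0449] [0.0525 0.0538] 87.6
 pot [ 0.5509 -0.1248] [ 0.5501 -0.1248] [0.0544 0.0536] 70.9
  handle 155 [184 161  21  23] [ 0.4015 -0.3767] zmax 0.066 ang 171.2 len 0.069
  handle 291 [135 185  44  26] [ 0.5145 -0.3938] zmax 0.067 ang 142.3 len 0.093
  handle 185 [276 220  23  21] [ 0.4765 -0.098 ] zmax 0.062 ang 161.0 len 0.065
  handle 168 [348 229  16  24] [0.4474 0.049 ] zmax 0.062 ang 177.5 len 0.064
  handle 150 [425 242  12  25] [0.4207 0.2053] zmax 0.062 ang -177.9 len 0.064
  handle 259 [517 314  29  26] [0.5262 0.4108] zmax 0.066 ang 64.1 len 0.047
  handle 515 [497 331  57  40] [0.567  0.4187] zmax 0.054 ang 87.1 len 0.098
  handle 176 [619 373   8  39] [0.5815 0.5812] zmax 0.067 ang -180.0 len 0.07
side
 mark [ 0.6687 -0.1945] 0.0556
 mark [ 0.6641 -0.0348] 0.0548
 pot [ 0.5486 -0.1284] [ 0.5478 -0.1275] [0.0552 0.0533] 70.2
 pot [0.519  0.0437] [0.5196 0.0432] [0.0543 0.0477] 85.5
 pot [0.5006 0.204 ] [0.4989 0.2054] [0.0571 0.0571] 87.7
  handle 81 [229 116  22  11] [0.5802 0.5809] zmax 0.067 ang -178.9 len 0.07
  handle 170 [243 212  27  17] [0.4191 0.1999] zmax 0.064 ang -178.4 len 0.072
  handle 199 [285 247  29  18] [0.447  0.0419] zmax 0.064 ang 177.2 len 0.07
  handle 230 [330 287  33  13] [ 0.472  -0.1047] zmax 0.064 ang 159.5 len 0.071
  handle 474 [381 404  96  41] [ 0.4075 -0.4427] zmax 0.065 ang 161.2 len 0.177
```

View pics/w1.png

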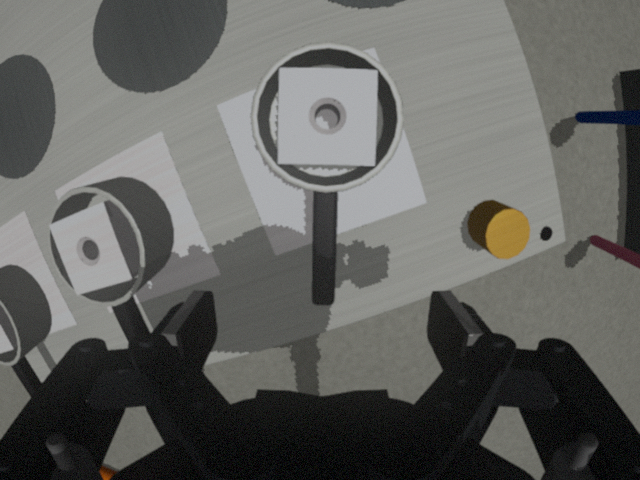

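View pics/s1.png

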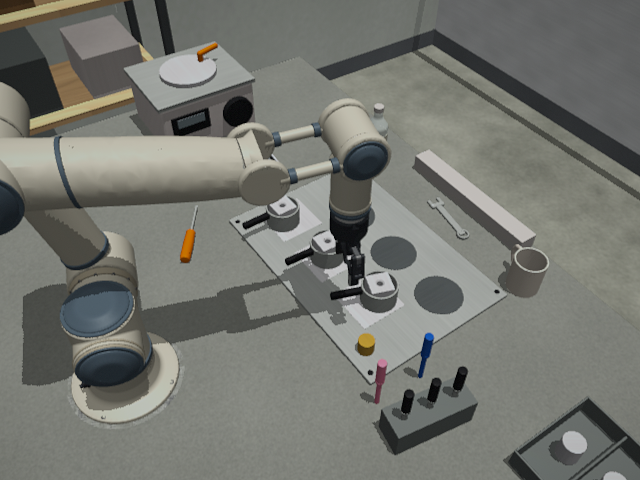

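In the wrist view the handle is centred between the fingers (column ~325, tip at row 303) and nothing is under the fingers. I'll descend and close.

```bash
python3 -m handwheel '[{"tx":0.05,"ty":0,"tz":0.75,"rx":0,"ry":0,"rz":0},{"tx":0,"ty":0,"tz":0.75,"rx":0,"ry":0,"rz":0},{"tx":0,"ty":0,"tz":0.75,"rx":0,"ry":0,"rz":0},{"tx":0,"ty":0,"tz":0.6,"rx":0,"ry":0,"rz":0},{"tx":0,"ty":0,"tz":0,"rx":0,"ry":0,"rz":0},{"tx":0,"ty":0,"tz":0,"rx":0,"ry":0,"rz":0},{"tx":0,"ty":0,"tz":0,"rx":0,"ry":0,"rz":0}]' && python3 to.py .4734 -.1020 .044 162
python3 -m handwheel '[{"tx":0,"ty":0,"tz":0,"rx":0,"ry":0,"rz":0},{"tx":0,"ty":0,"tz":0,"rx":0,"ry":0,"rz":0},{"tx":0,"ty":0,"tz":0,"rx":0,"ry":0,"rz":0},{"tx":0,"ty":0,"tz":0,"rx":0,"ry":0,"rz":0},{"tx":0,"ty":0,"tz":0,"rx":0,"ry":0,"rz":0},{"tx":0,"ty":0,"tz":0,"rx":0,"ry":0,"rz":0},{"tx":0,"ty":0,"tz":0,"rx":0,"ry":0,"rz":0},{"tx":0,"ty":0,"tz":0,"rx":0,"ry":0,"rz":0}]' -1 60;  python3 to.py .4734 -.1020 .044 162
```

```text
time_s: 4.95
ee_pos: [0.473, -0.1022, 0.047]
eef_rot: [-1.846, 2.541, -0.003]
force: [-0.3, 0.9, -0.2]
finger_gap: 1.001
tcp [ 0.473  -0.1022  0.047 ] gap 1.001 F [-0.3  0.9 -0.2] t 5.0
toolx [-0.309 -0.951 -0.   ] tooly [-0.951  0.309 -0.002] toolz [ 0.002 -0.001 -1.   ]
shift shares now [-0.01 -0.01  0.1 ]
rz shares 0.0004022225238429655
shift shares after turn [-0.01 -0.01  0.1 ]
time_s: 5.95
ee_pos: [0.4722, -0.1022, 0.0459]
eef_rot: [1.846, -2.542, 0.0]
force: [-0.6, -1.2, 2.3]
finger_gap: 0.148
tcp [ 0.4722 -0.1022  0.0459] gap 0.148 F [-0.6 -1.2  2.3] t 6.0
toolx [-0.309 -0.951  0.   ] tooly [-0.951  0.309 -0.   ] toolz [-0. -0. -1.]
shift shares now [-0.02 -0.04  0.06]
rz shares -0.0015471822746576437
shift shares after turn [-0.02 -0.04  0.06]
```

```bash
python3 -m handwheel '[{"tx":0.05,"ty":-0.25,"tz":0,"rx":0,"ry":0,"rz":0},{"tx":0.09,"ty":-0.45,"tz":0,"rx":0,"ry":0,"rz":0},{"tx":0.09,"ty":-0.45,"tz":0,"rx":0,"ry":0,"rz":0},{"tx":0.09,"ty":-0.45,"tz":0,"rx":0,"ry":0,"rz":0},{"tx":0.09,"ty":-0.45,"tz":0,"rx":0,"ry":0,"rz":0},{"tx":0.09,"ty":-0.45,"tz":0,"rx":0,"ry":0,"rz":0},{"tx":0.09,"ty":-0.45,"tz":0,"rx":0,"ry":0,"rz":0},{"tx":0.09,"ty":-0.45,"tz":0,"rx":0,"ry":0,"rz":0},{"tx":0.09,"ty":-0.45,"tz":0,"rx":0,"ry":0,"rz":0},{"tx":0.05,"ty":-0.4,"tz":0,"rx":0,"ry":0,"rz":0},{"tx":0.05,"ty":-0.3,"tz":0,"rx":0,"ry":0,"rz":0},{"tx":0,"ty":0,"tz":0,"rx":0,"ry":0,"rz":0},{"tx":0,"ty":0,"tz":0,"rx":0,"ry":0,"rz":0}]';  python3 to.py .5937 -.169 .0459 162; python3 meas.py | grep -v probe
```

```text
time_s: 7.58
ee_pos: [0.5946, -0.1688, 0.0459]
eef_rot: [-1.846, 2.54, -0.001]
force: [2.2, 0.9, 1.8]
finger_gap: 0.151
tcp [ 0.5946 -0.1688  0.0459] gap 0.151 F [2.2 0.9 1.8] t 7.6
toolx [-0.309 -0.951 -0.001] tooly [-0.951  0.309 -0.002] toolz [ 0.002  0.    -1.   ]
shift shares now [0.01 0.03 0.  ]
rz shares 0.0039748573276426665
shift shares after turn [0.01 0.03 0.  ]
scene
 mark [0.6609 0.1278] 0.0549
 mark [ 0.6658 -0.0326] 0.0563
 pot [ 0.6718 -0.1897] [ 0.6714 -0.1907] [0.0544 0.0539] 71.5
 pot [0.4991 0.2084] [0.4997 0.2073] [0.0547 0.052 ] 1.7
 pot [0.5255 0.0448] [0.5257 0.045 ] [0.0527 0.055 ] 87.6
  handle 283 [135 185  44  27] [ 0.5143 -0.394 ] zmax 0.066 ang 142.7 len 0.093
  handle 45 [ 39 223  29  30] [ 0.6812 -0.5585] zmax 0.051 ang 179.9 len 0.084
  handle 155 [349 229  15  24] [0.448  0.0489] zmax 0.062 ang 178.6 len 0.065
  handle 152 [425 242  12  25] [0.4218 0.2053] zmax 0.063 ang -177.7 len 0.064
  handle 114 [220 260  15  17] [ 0.6142 -0.1721] zmax 0.066 ang 178.0 len 0.034
  handle 261 [517 314  29  26] [0.526 0.411] zmax 0.067 ang 64.3 len 0.047
  handle 519 [497 332  58  39] [0.5663 0.4184] zmax 0.054 ang 87.3 len 0.098
  handle 176 [619 375   8  37] [0.5823 0.5811] zmax 0.067 ang -179.9 len 0.069
side
 pot [ 0.6714 -0.1962] [ 0.6704 -0.1939] [0.0557 0.0537] 71.2
 pot [0.521  0.0436] [0.5229 0.0407] [0.0576 0.0555] 86.2
  handle 95 [229 116  22  11] [0.582  0.5814] zmax 0.067 ang -178.4 len 0.071
  handle 177 [243 212  27  17] [0.4207 0.1999] zmax 0.064 ang -179.1 len 0.072
  handle 199 [285 247  29  18] [0.4466 0.0417] zmax 0.063 ang 177.5 len 0.071
  handle 103 [394 283  13  13] [ 0.5761 -0.1651] zmax 0.065 ang 176.0 len 0.032
  handle 35 [407 290   8   9] [ 0.5871 -0.1852] zmax 0.066 ang 140.8 len 0.017
  handle 460 [381 404  96  41] [ 0.406  -0.4426] zmax 0.065 ang 161.4 len 0.177
```

Pot C is on mark2 within ~2 mm. I'll release it, rise, and go to the middle pot.

```bash
python3 -m handwheel '[{"tx":0,"ty":0,"tz":0,"rx":0,"ry":0,"rz":0},{"tx":0,"ty":0,"tz":0,"rx":0,"ry":0,"rz":0},{"tx":0,"ty":0,"tz":0,"rx":0,"ry":0,"rz":0},{"tx":0,"ty":0,"tz":0,"rx":0,"ry":0,"rz":0},{"tx":0,"ty":0,"tz":-0.5,"rx":0,"ry":0,"rz":0},{"tx":0,"ty":0,"tz":-0.8,"rx":0,"ry":0,"rz":0},{"tx":0,"ty":0,"tz":-0.8,"rx":0,"ry":0,"rz":0},{"tx":0,"ty":0,"tz":-0.8,"rx":0,"ry":0,"rz":-0.8},{"tx":0,"ty":0,"tz":0,"rx":0,"ry":0,"rz":-0.8},{"tx":0,"ty":0,"tz":0,"rx":0,"ry":0,"rz":-0.8},{"tx":0,"ty":0,"tz":0,"rx":0,"ry":0,"rz":-0.8}]' 1;  python3 to.py .4445 .0455 .13 178
```

```text
time_s: 9.05
ee_pos: [0.5943, -0.1691, 0.1343]
eef_rot: [-2.184, 2.257, -0.002]
force: [0.4, -0.4, -1.2]
finger_gap: 1.0
tcp [ 0.5943 -0.1691  0.1343] gap 1.0 F [ 0.4 -0.4 -1.2] t 9.1
toolx [-0.033 -0.999  0.   ] tooly [-0.999  0.033 -0.002] toolz [ 0.001 -0.001 -1.   ]
shift shares now [-6.99  5.22  0.13]
rz shares 0.0259687204324905
shift shares after turn [-6.98  5.24  0.13]
```

```bash
python3 -m handwheel '[{"tx":-0.7,"ty":0.52,"tz":0,"rx":0,"ry":0,"rz":0},{"tx":-0.7,"ty":0.52,"tz":0,"rx":0,"ry":0,"rz":0},{"tx":-0.7,"ty":0.52,"tz":0,"rx":0,"ry":0,"rz":0},{"tx":-0.7,"ty":0.52,"tz":0,"rx":0,"ry":0,"rz":0},{"tx":-0.7,"ty":0.52,"tz":0,"rx":0,"ry":0,"rz":0},{"tx":-0.7,"ty":0.52,"tz":0,"rx":0,"ry":0,"rz":0},{"tx":-0.7,"ty":0.52,"tz":0,"rx":0,"ry":0,"rz":0},{"tx":-0.7,"ty":0.52,"tz":0,"rx":0,"ry":0,"rz":0},{"tx":-0.7,"ty":0.52,"tz":0,"rx":0,"ry":0,"rz":0},{"tx":-0.7,"ty":0.52,"tz":0,"rx":0,"ry":0,"rz":0},{"tx":0,"ty":0,"tz":0,"rx":0,"ry":0,"rz":0},{"tx":0,"ty":0,"tz":0,"rx":0,"ry":0,"rz":0}]';  python3 to.py .4445 .0455 .044 178
python3 - <<'E'
from h import *
b,d=grab_frame("wrist"); cv2.imwrite("pics/w2.png",b)
E
python3 meas.py | grep -e pot -e handle -e s
```

```text
time_s: 10.55
ee_pos: [0.4459, 0.0459, 0.1337]
eef_rot: [-2.182, 2.259, -0.002]
force: [0.5, 0.4, -0.7]
finger_gap: 1.002
tcp [0.4459 0.0459 0.1337] gap 1.002 F [ 0.5  0.4 -0.7] t 10.6
toolx [-0.035 -0.999  0.   ] tooly [-0.999  0.035 -0.002] toolz [ 0.002 -0.    -1.   ]
shift shares now [0.01 0.05 2.99]
rz shares 0.0008374995272674823
shift shares after turn [0.01 0.05 2.99]
scene
 pot [ 0.6731 -0.1906] [ 0.6719 -0.191 ] [0.054 0.053] 71.5
 pot [0.4997 0.2075] [0.5    0.2074] [0.0553 0.052 ] 1.4
 pot [0.5251 0.0451] [0.5248 0.045 ] [0.0524 0.0548] 86.9
  handle 155 [185 160  20  24] [ 0.4015 -0.3766] zmax 0.066 ang 171.7 len 0.068
  handle 278 [135 185  44  27] [ 0.5156 -0.3944] zmax 0.066 ang 142.0 len 0.093
  handle 161 [348 229  16  24] [0.4469 0.0491] zmax 0.062 ang 177.9 len 0.063
  handle 158 [425 242  12  25] [0.423  0.2049] zmax 0.062 ang -177.7 len 0.066
  handle 212 [220 252  26  24] [ 0.5999 -0.1665] zmax 0.061 ang 162.1 len 0.064
  handle 260 [517 314  29  26] [0.5258 0.4108] zmax 0.065 ang 64.0 len 0.048
  handle 531 [497 331  58  41] [0.566  0.4186] zmax 0.054 ang 87.0 len 0.098
  handle 170 [619 375   8  37] [0.5819 0.5812] zmax 0.066 ang -179.9 len 0.066
side
 pot [ 0.6687 -0.1933] [ 0.6687 -0.1931] [0.0564 0.0549] 75.3
 pot [0.5216 0.0444] [0.5241 0.0446] [0.061  0.0551] 81.2
  handle 90 [229 116  23  11] [0.5779 0.5807] zmax 0.067 ang 179.4 len 0.07
  handle 167 [246 147  30  22] [0.5427 0.397 ] zmax 0.066 ang -163.4 len 0.092
  handle 175 [243 212  27  17] [0.4194 0.1998] zmax 0.064 ang -178.5 len 0.072
  handle 205 [285 247  29  18] [0.4442 0.0422] zmax 0.063 ang 176.6 len 0.071
  handle 228 [394 282  32  14] [ 0.5971 -0.173 ] zmax 0.064 ang 162.0 len 0.073
  handle 472 [381 404  96  40] [ 0.4094 -0.443 ] zmax 0.066 ang 161.7 len 0.18
```

View pics/w2.png

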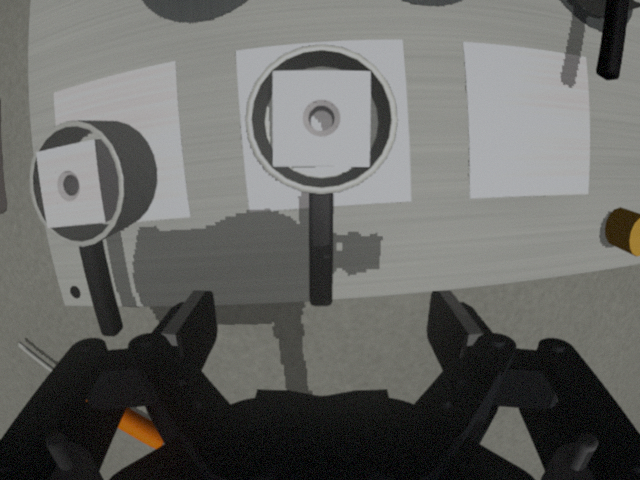

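```bash
python3 -m handwheel '[{"tx":0,"ty":0.03,"tz":0.75,"rx":0,"ry":0,"rz":0},{"tx":0,"ty":0,"tz":0.75,"rx":0,"ry":0,"rz":0},{"tx":0,"ty":0,"tz":0.75,"rx":0,"ry":0,"rz":0},{"tx":0,"ty":0,"tz":0.65,"rx":0,"ry":0,"rz":0},{"tx":0,"ty":0,"tz":0,"rx":0,"ry":0,"rz":0},{"tx":0,"ty":0,"tz":0,"rx":0,"ry":0,"rz":0}]'
python3 -m handwheel '[{"tx":0,"ty":0,"tz":0,"rx":0,"ry":0,"rz":0},{"tx":0,"ty":0,"tz":0,"rx":0,"ry":0,"rz":0},{"tx":0,"ty":0,"tz":0,"rx":0,"ry":0,"rz":0},{"tx":0,"ty":0,"tz":0,"rx":0,"ry":0,"rz":0},{"tx":0,"ty":0,"tz":0,"rx":0,"ry":0,"rz":0},{"tx":0,"ty":0,"tz":0,"rx":0,"ry":0,"rz":0},{"tx":0,"ty":0,"tz":0,"rx":0,"ry":0,"rz":0},{"tx":0,"ty":0,"tz":0,"rx":0,"ry":0,"rz":0}]' -1 60
```

```text
time_s: 11.45
ee_pos: [0.445, 0.046, 0.0466]
eef_rot: [-2.181, 2.26, -0.001]
force: [0.3, -0.9, 0.2]
finger_gap: 1.006
time_s: 12.45
ee_pos: [0.4446, 0.0464, 0.0461]
eef_rot: [-2.182, 2.26, -0.0]
force: [-3.3, -0.0, 4.1]
finger_gap: 0.147
```

```bash
python3 -m handwheel '[{"tx":0.12,"ty":-0.25,"tz":0,"rx":0,"ry":0,"rz":0},{"tx":0.23,"ty":-0.45,"tz":0,"rx":0,"ry":0,"rz":0},{"tx":0.23,"ty":-0.45,"tz":0,"rx":0,"ry":0,"rz":0},{"tx":0.23,"ty":-0.45,"tz":0,"rx":0,"ry":0,"rz":0},{"tx":0.23,"ty":-0.45,"tz":0,"rx":0,"ry":0,"rz":0},{"tx":0.23,"ty":-0.45,"tz":0,"rx":0,"ry":0,"rz":0},{"tx":0.23,"ty":-0.45,"tz":0,"rx":0,"ry":0,"rz":0},{"tx":0.23,"ty":-0.45,"tz":0,"rx":0,"ry":0,"rz":0},{"tx":0.23,"ty":-0.45,"tz":0,"rx":0,"ry":0,"rz":0},{"tx":0.23,"ty":-0.45,"tz":0,"rx":0,"ry":0,"rz":0},{"tx":0.15,"ty":-0.29,"tz":0,"rx":0,"ry":0,"rz":0},{"tx":0.08,"ty":-0.2,"tz":0,"rx":0,"ry":0,"rz":0},{"tx":0,"ty":0,"tz":0,"rx":0,"ry":0,"rz":0},{"tx":0,"ty":0,"tz":0,"rx":0,"ry":0,"rz":0}]';  python3 to.py .5856 -.0311 .0461 178; python3 meas.py | grep -e pot -e mark -e s
```

```text
time_s: 14.2
ee_pos: [0.5858, -0.031, 0.0461]
eef_rot: [-2.182, 2.259, 0.0]
force: [-2.5, 1.0, 4.6]
finger_gap: 0.147
tcp [ 0.5858 -0.031   0.0461] gap 0.147 F [-2.5  1.   4.6] t 14.2
toolx [-0.034 -0.999 -0.   ] tooly [-0.999  0.034 -0.   ] toolz [ 0.  0. -1.]
shift shares now [0.   0.01 0.  ]
rz shares 0.004917422978383002
shift shares after turn [0.   0.01 0.  ]
scene
 mark [0.6612 0.1274] 0.0551
 pot [ 0.6667 -0.0308] [ 0.6664 -0.0315] [0.0533 0.0537] 88.3
 pot [ 0.6735 -0.1893] [ 0.6721 -0.1908] [0.0546 0.0529] 71.3
 pot [0.4995 0.2074] [0.4999 0.2074] [0.0549 0.052 ] 1.7
side
 pot [ 0.6697 -0.195 ] [ 0.6709 -0.1932] [0.057 0.056] 71.7
 pot [ 0.6666 -0.0357] [ 0.6638 -0.0339] [0.0554 0.054 ] 88.3
 pot [0.4971 0.2051] [0.4995 0.2063] [0.058  0.0589] 0.5
```

```bash
python3 -m handwheel '[{"tx":0,"ty":0,"tz":0,"rx":0,"ry":0,"rz":0},{"tx":0,"ty":0,"tz":0,"rx":0,"ry":0,"rz":0},{"tx":0,"ty":0,"tz":0,"rx":0,"ry":0,"rz":0},{"tx":0,"ty":0,"tz":0,"rx":0,"ry":0,"rz":0},{"tx":0,"ty":0,"tz":-0.5,"rx":0,"ry":0,"rz":0},{"tx":0,"ty":0,"tz":-0.8,"rx":0,"ry":0,"rz":0},{"tx":0,"ty":0,"tz":-0.8,"rx":0,"ry":0,"rz":0},{"tx":0,"ty":0,"tz":-0.8,"rx":0,"ry":0,"rz":-0.7},{"tx":0,"ty":0,"tz":0,"rx":0,"ry":0,"rz":0},{"tx":0,"ty":0,"tz":0,"rx":0,"ry":0,"rz":0}]' 1;  python3 to.py .419 .204 .13 181.5
```

```text
time_s: 15.55
ee_pos: [0.5854, -0.0312, 0.1323]
eef_rot: [2.249, -2.193, -0.001]
force: [-0.7, -0.9, -0.7]
finger_gap: 1.002
tcp [ 0.5854 -0.0312  0.1323] gap 1.002 F [-0.7 -0.9 -0.7] t 15.6
toolx [ 0.025 -1.    -0.   ] tooly [-1.    -0.025  0.   ] toolz [-0.  0. -1.]
shift shares now [-7.98  5.35  0.08]
rz shares -0.012563085061322
shift shares after turn [-7.98  5.34  0.08]
```

```bash
python3 -m handwheel '[{"tx":-0.8,"ty":0.54,"tz":0,"rx":0,"ry":0,"rz":0},{"tx":-0.8,"ty":0.54,"tz":0,"rx":0,"ry":0,"rz":0},{"tx":-0.8,"ty":0.54,"tz":0,"rx":0,"ry":0,"rz":0},{"tx":-0.8,"ty":0.54,"tz":0,"rx":0,"ry":0,"rz":0},{"tx":-0.8,"ty":0.54,"tz":0,"rx":0,"ry":0,"rz":0},{"tx":-0.8,"ty":0.54,"tz":0,"rx":0,"ry":0,"rz":0},{"tx":-0.8,"ty":0.54,"tz":0,"rx":0,"ry":0,"rz":0},{"tx":-0.8,"ty":0.54,"tz":0,"rx":0,"ry":0,"rz":0},{"tx":-0.8,"ty":0.54,"tz":0,"rx":0,"ry":0,"rz":0},{"tx":-0.8,"ty":0.54,"tz":0,"rx":0,"ry":0,"rz":0},{"tx":0,"ty":0,"tz":0,"rx":0,"ry":0,"rz":0},{"tx":0,"ty":0,"tz":0,"rx":0,"ry":0,"rz":0}]';  python3 to.py .419 .204 .0455 181.5
python3 - <<'E'
from h import *
b,d=grab_frame("wrist"); cv2.imwrite("pics/w3.png",b)
E
python3 meas.py | grep -e pot -e s
```

```text
time_s: 17.05
ee_pos: [0.4173, 0.2039, 0.1319]
eef_rot: [2.249, -2.191, -0.0]
force: [-0.8, -0.2, 0.0]
finger_gap: 1.001
tcp [0.4173 0.2039 0.1319] gap 1.001 F [-0.8 -0.2  0. ] t 17.1
toolx [ 0.026 -1.     0.001] tooly [-1.    -0.026  0.001] toolz [-0.001 -0.001 -1.   ]
shift shares now [-0.   -0.06  2.88]
rz shares -0.002314715280499513
shift shares after turn [-0.   -0.06  2.88]
scene
 pot [ 0.6664 -0.0317] [ 0.6665 -0.0317] [0.0528 0.0538] 88.3
 pot [ 0.6718 -0.1904] [ 0.6715 -0.1908] [0.0542 0.0541] 71.5
 pot [0.5004 0.2075] [0.4994 0.2074] [0.0562 0.0523] 0.5
side
 pot [ 0.6705 -0.1933] [ 0.6701 -0.1933] [0.0581 0.0545] 71.1
 pot [ 0.6625 -0.0342] [ 0.6638 -0.0332] [0.058  0.0543] 87.9
 pot [0.4975 0.2054] [0.4976 0.2059] [0.0548 0.0615] 2.0
```

View pics/w3.png

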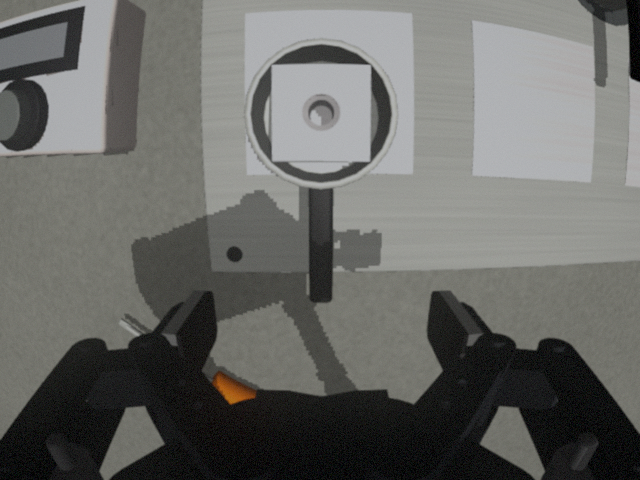

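Run:
```python
from h import *
for p in((510,261),(482,233),(450,207),(465,222)): print(p,atz("scene",*p,.015))
for p in((196,207),(187,258),(191,230)): print(p,atz("side",*p,.015))
```

```text
(510, 261) [0.33932868 0.37150827 0.015     ]
(482, 233) [0.28499283 0.30088226 0.015     ]
(450, 207) [0.23552074 0.21608254 0.015     ]
(465, 222) [0.26768518 0.25839155 0.015     ]
(196, 207) [0.3332583  0.36717278 0.015     ]
(187, 258) [0.23838126 0.21616548 0.015     ]
(191, 230) [0.28658168 0.29727175 0.015     ]
```

```bash
python3 -m handwheel '[{"tx":0,"ty":-0.06,"tz":0.75,"rx":0,"ry":0,"rz":0},{"tx":0,"ty":0,"tz":0.75,"rx":0,"ry":0,"rz":0},{"tx":0,"ty":0,"tz":0.75,"rx":0,"ry":0,"rz":0},{"tx":0,"ty":0,"tz":0.62,"rx":0,"ry":0,"rz":0},{"tx":0,"ty":0,"tz":0,"rx":0,"ry":0,"rz":0},{"tx":0,"ty":0,"tz":0,"rx":0,"ry":0,"rz":0}]'
python3 -m handwheel '[{"tx":0,"ty":0,"tz":0,"rx":0,"ry":0,"rz":0},{"tx":0,"ty":0,"tz":0,"rx":0,"ry":0,"rz":0},{"tx":0,"ty":0,"tz":0,"rx":0,"ry":0,"rz":0},{"tx":0,"ty":0,"tz":0,"rx":0,"ry":0,"rz":0},{"tx":0,"ty":0,"tz":0,"rx":0,"ry":0,"rz":0},{"tx":0,"ty":0,"tz":0,"rx":0,"ry":0,"rz":0},{"tx":0,"ty":0,"tz":0,"rx":0,"ry":0,"rz":0},{"tx":0,"ty":0,"tz":0,"rx":0,"ry":0,"rz":0}]' -1 60
```

```text
time_s: 17.95
ee_pos: [0.4197, 0.2045, 0.0475]
eef_rot: [-2.249, 2.192, -0.001]
force: [-0.4, -0.4, -0.4]
finger_gap: 0.997
time_s: 18.95
ee_pos: [0.4192, 0.2045, 0.047]
eef_rot: [-2.25, 2.192, -0.0]
force: [-3.4, -1.0, 5.3]
finger_gap: 0.154
```

```bash
python3 -m handwheel '[{"tx":0.12,"ty":-0.25,"tz":0,"rx":0,"ry":0,"rz":0},{"tx":0.25,"ty":-0.47,"tz":0,"rx":0,"ry":0,"rz":0},{"tx":0.25,"ty":-0.47,"tz":0,"rx":0,"ry":0,"rz":0},{"tx":0.25,"ty":-0.47,"tz":0,"rx":0,"ry":0,"rz":0},{"tx":0.25,"ty":-0.47,"tz":0,"rx":0,"ry":0,"rz":0},{"tx":0.25,"ty":-0.47,"tz":0,"rx":0,"ry":0,"rz":0},{"tx":0.25,"ty":-0.47,"tz":0,"rx":0,"ry":0,"rz":0},{"tx":0.25,"ty":-0.47,"tz":0,"rx":0,"ry":0,"rz":0},{"tx":0.25,"ty":-0.47,"tz":0,"rx":0,"ry":0,"rz":0},{"tx":0.25,"ty":-0.47,"tz":0,"rx":0,"ry":0,"rz":0},{"tx":0.25,"ty":-0.47,"tz":0,"rx":0,"ry":0,"rz":0},{"tx":0.13,"ty":-0.25,"tz":0,"rx":0,"ry":0,"rz":0},{"tx":0.05,"ty":-0.12,"tz":0,"rx":0,"ry":0,"rz":0},{"tx":0,"ty":0,"tz":0,"rx":0,"ry":0,"rz":0},{"tx":0,"ty":0,"tz":0,"rx":0,"ry":0,"rz":0}]';  python3 to.py .5809 .1248 .047 181.5; python3 meas.py | grep -e pot -e mark -e s
```

```text
time_s: 20.82
ee_pos: [0.5809, 0.1251, 0.047]
eef_rot: [-2.251, 2.191, 0.001]
force: [-3.1, 1.0, 5.2]
finger_gap: 0.148
tcp [0.5809 0.1251 0.047 ] gap 0.148 F [-3.1  1.   5.2] t 20.8
toolx [ 0.027 -1.    -0.001] tooly [-1.    -0.027  0.   ] toolz [-0.     0.001 -1.   ]
shift shares now [ 0.01 -0.    0.  ]
rz shares 0.00605815617738017
shift shares after turn [ 0.01 -0.    0.  ]
scene
 pot [0.6607 0.1284] [0.661  0.1284] [0.0542 0.0518] 1.6
 pot [ 0.6668 -0.0319] [ 0.6667 -0.0321] [0.0527 0.0543] 88.3
 pot [ 0.6711 -0.1894] [ 0.672  -0.1905] [0.055 0.053] 71.5
side
 pot [ 0.6706 -0.1921] [ 0.67   -0.1921] [0.0576 0.0559] 71.7
 pot [ 0.6655 -0.0365] [ 0.6639 -0.0348] [0.056  0.0542] 89.6
 pot [0.6622 0.1306] [0.6631 0.1269] [0.05   0.0571] 11.1
```

All pots are on their marks. I'll release, rise, and locate the probes and look-alikes.

```bash
python3 -m handwheel '[{"tx":0,"ty":0,"tz":0,"rx":0,"ry":0,"rz":0},{"tx":0,"ty":0,"tz":0,"rx":0,"ry":0,"rz":0},{"tx":0,"ty":0,"tz":0,"rx":0,"ry":0,"rz":0},{"tx":0,"ty":0,"tz":0,"rx":0,"ry":0,"rz":0},{"tx":0,"ty":0,"tz":-0.5,"rx":0,"ry":0,"rz":0},{"tx":0,"ty":0,"tz":-0.8,"rx":0,"ry":0,"rz":0},{"tx":0,"ty":0,"tz":-0.8,"rx":0,"ry":0,"rz":0},{"tx":0,"ty":0,"tz":-0.8,"rx":0,"ry":0,"rz":0.7},{"tx":0,"ty":0,"tz":-0.9,"rx":0,"ry":0,"rz":0.7},{"tx":0,"ty":0,"tz":-0.9,"rx":0,"ry":0,"rz":0.6},{"tx":0,"ty":0,"tz":-0.9,"rx":0,"ry":0,"rz":0},{"tx":0,"ty":0,"tz":-0.9,"rx":0,"ry":0,"rz":0},{"tx":0,"ty":0,"tz":-0.9,"rx":0,"ry":0,"rz":0},{"tx":0,"ty":0,"tz":-0.9,"rx":0,"ry":0,"rz":0}]' 1;  python3 to.py .4975 -.4231 .25 171.4; python3 meas.py | grep -e pot -e mark -e s -e probe
python3 - <<'E'
from h import *
print(np.round(state()["q"],2))
b,d=grab_frame("side"); cv2.imwrite("pics/s4.png",cv2.resize(b[310:470,340:500],None,fx=3.7,fy=3.7))
P=cloud("side",d); 
hsv=cv2.cvtColor(b,cv2.COLOR_BGR2HSV)
for l,m in(("blue",(abs(hsv[...,0].astype(int)-115)<12)&(hsv[...,1]>120)),("pink",(hsv[...,0]>160)&(hsv[...,1]>80))):
    m=m&(P[...,1]<-.2)&(P[...,0]<.7)&(P[...,0]>.2); q=P[m]; q=q[q[:,2]>.09]; print(l,len(q),np.median(q,0),q[:,2].max())
E
```

```text
time_s: 22.68
ee_pos: [0.5807, 0.1247, 0.2981]
eef_rot: [-2.05, 2.379, -0.001]
force: [0.1, 0.1, -1.6]
finger_gap: 1.0
tcp [0.5807 0.1247 0.2981] gap 1.0 F [ 0.1  0.1 -1.6] t 22.7
toolx [-0.148 -0.989 -0.   ] tooly [-0.989  0.148 -0.002] toolz [ 0.002  0.    -1.   ]
shift shares now [18.47  0.05  1.59]
rz shares 0.01971883246991979
shift shares after turn [1.847e+01 1.000e-02 1.590e+00]
scene
 pot [0.6609 0.1289] [0.6607 0.1282] [0.0535 0.0518] 1.0
 pot [ 0.6669 -0.0312] [ 0.6662 -0.0316] [0.053  0.0533] 88.3
 pot [ 0.673  -0.1909] [ 0.6718 -0.1914] [0.0537 0.0532] 72.5
  probe 101 [173 132  10  15] [ 0.3947 -0.4028] zmax 0.155 ang 144.0 len 0.017
  probe 107 [156 146  11  15] [ 0.4481 -0.4102] zmax 0.156 ang 163.5 len 0.018
  probe 107 [139 161  11  15] [ 0.5021 -0.4183] zmax 0.155 ang 164.0 len 0.016
side
 pot [ 0.67   -0.1952] [ 0.6697 -0.1943] [0.0567 0.0536] 72.9
 pot [ 0.6641 -0.0321] [ 0.665  -0.0328] [0.0574 0.0566] 89.8
 pot [0.6601 0.1256] [0.6593 0.1261] [0.0557 0.0552] 89.7
  probe 107 [226  96  21  10] [0.5761 0.5847] zmax 0.137 ang 179.1 len 0.059
  probe 143 [455 367  13  16] [ 0.4936 -0.4272] zmax 0.158 ang 122.6 len 0.016
  probe 145 [429 378  12  17] [ 0.4391 -0.4196] zmax 0.159 ang 121.1 len 0.017
  probe 142 [403 390  11  16] [ 0.3845 -0.4112] zmax 0.158 ang 133.8 len 0.016
[0.15 0.09 1.13 0.   1.92 1.87]
blue 209 [ 0.49505923 -0.33623296  0.12694891] 0.1520720370612956
pink 191 [ 0.387283   -0.33390513  0.12792688] 0.14791778973510322
```

View pics/s4.png

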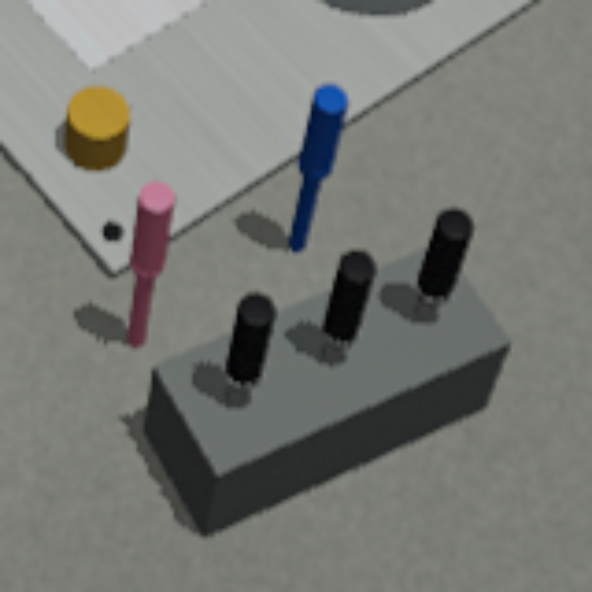

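Three black probes stand in the holder in the crop (448,255), (350,298), (250,340). The pink (150,230) and blue (325,130) ones stand on the bench and are not wanted. I'll go above the far black probe.

```bash
python3 -m handwheel '[{"tx":0.92,"ty":0,"tz":0,"rx":0,"ry":0,"rz":0},{"tx":0.92,"ty":0,"tz":0,"rx":0,"ry":0,"rz":0},{"tx":0.92,"ty":0,"tz":0,"rx":0,"ry":0,"rz":0},{"tx":0.92,"ty":0,"tz":0,"rx":0,"ry":0,"rz":0},{"tx":0.92,"ty":0,"tz":0,"rx":0,"ry":0,"rz":0},{"tx":0.92,"ty":0,"tz":0,"rx":0,"ry":0,"rz":0},{"tx":0.92,"ty":0,"tz":0,"rx":0,"ry":0,"rz":0},{"tx":0.92,"ty":0,"tz":0,"rx":0,"ry":0,"rz":0},{"tx":0.92,"ty":0,"tz":0,"rx":0,"ry":0,"rz":0},{"tx":0.92,"ty":0,"tz":0,"rx":0,"ry":0,"rz":0},{"tx":0.92,"ty":0,"tz":0,"rx":0,"ry":0,"rz":0},{"tx":0.92,"ty":0,"tz":0,"rx":0,"ry":0,"rz":0},{"tx":0.92,"ty":0,"tz":0,"rx":0,"ry":0,"rz":0},{"tx":0.92,"ty":0,"tz":0,"rx":0,"ry":0,"rz":0},{"tx":0.92,"ty":0,"tz":0.2,"rx":0,"ry":0,"rz":0},{"tx":0.92,"ty":0,"tz":0.3,"rx":0,"ry":0,"rz":0},{"tx":0.92,"ty":0,"tz":0.3,"rx":0,"ry":0,"rz":0},{"tx":0.92,"ty":0,"tz":0.3,"rx":0,"ry":0,"rz":0},{"tx":0.92,"ty":0,"tz":0.3,"rx":0,"ry":0,"rz":0},{"tx":0.92,"ty":0,"tz":0.3,"rx":0,"ry":0,"rz":0}]' 0.1
python3 -m handwheel '[{"tx":0,"ty":0,"tz":0,"rx":0,"ry":0,"rz":0},{"tx":0,"ty":0,"tz":0,"rx":0,"ry":0,"rz":0}]'
python3 to.py .4975 -.4231 .122 171.4
cat > wfish.py <<'E'
from h import *
def wray(u,v,c):
    k=np.array(c["camera_matrix"],float); R=cv2.Rodrigues(np.array(c["rvec"],float))[0]; t=np.array(c["tvec"],float).ravel()
    a=np.array([(u-k[0,2])/k[0,0],(v-k[1,2])/k[1,1]]); th=np.hypot(*a); e=a/max(th,1e-9)
    r=np.array([e[0]*np.sin(th),e[1]*np.sin(th),np.cos(th)]); return -R.T@t,R.T@r
def watz(u,v,z,c):
    o,r=wray(u,v,c); return o+r*(z-o[2])/r[2]
def wproj(p,c):
    k=np.array(c["camera_matrix"],float); R=cv2.Rodrigues(np.array(c["rvec"],float))[0]; t=np.array(c["tvec"],float).ravel()
    q=R@np.array(p)+t; th=np.arctan2(np.hypot(q[0],q[1]),q[2]); e=q[:2]/np.hypot(q[0],q[1])
    return np.array([k[0,0]*th*e[0]+k[0,2],k[1,1]*th*e[1]+k[1,2]])
E
python3 - <<'E'
from wfish import *
c=camera_info("wrist")
b,d=grab_frame("wrist")
for p in((.3897,-.4067,.155),(.4436,-.4152,.155),(.4975,-.4231,.155)):
    print(wproj(p,c)); cv2.circle(b,tuple(int(round(x)) for x in wproj(p,c)),3,(0,0,255),1)
cv2.imwrite("pics/w5.png",b)
E
```

```text
time_s: 25.32
ee_pos: [0.4989, -0.4224, 0.2434]
eef_rot: [2.051, -2.38, -0.002]
force: [0.7, 0.1, 0.1]
finger_gap: 0.549
time_s: 25.58
ee_pos: [0.4994, -0.4213, 0.2446]
eef_rot: [-2.05, 2.38, 0.0]
force: [0.5, 0.6, 0.3]
finger_gap: 0.554
tcp [ 0.4994 -0.4213  0.2446] gap 0.554 F [0.5 0.6 0.3] t 25.6
toolx [-0.148 -0.989 -0.   ] tooly [-0.989  0.148 -0.   ] toolz [ 0.  0. -1.]
shift shares now [0.07 0.05 4.09]
rz shares 0.018602898366106048
shift shares after turn [0.07 0.05 4.09]
[324.95520735 387.21549013]
[325.9375903  324.70517065]
[326.04941759 248.12944682]
```

View pics/w5.png

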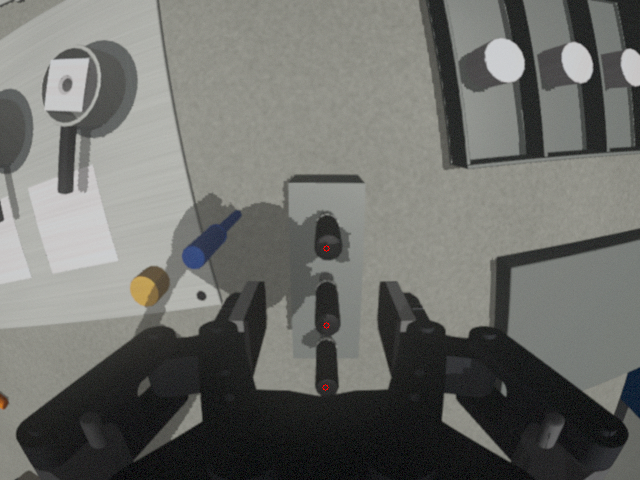

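The projected top centres (326,248), (326,325), (325,387) fall on the black probe tops. I'll descend on the far one.

```bash
python3 -m handwheel '[{"tx":0.07,"ty":0.05,"tz":0.7,"rx":0,"ry":0,"rz":0.02},{"tx":0,"ty":0,"tz":0.7,"rx":0,"ry":0,"rz":0},{"tx":0,"ty":0,"tz":0.7,"rx":0,"ry":0,"rz":0},{"tx":0,"ty":0,"tz":0.7,"rx":0,"ry":0,"rz":0},{"tx":0,"ty":0,"tz":0.7,"rx":0,"ry":0,"rz":0},{"tx":0,"ty":0,"tz":0.6,"rx":0,"ry":0,"rz":0},{"tx":0,"ty":0,"tz":0,"rx":0,"ry":0,"rz":0},{"tx":0,"ty":0,"tz":0,"rx":0,"ry":0,"rz":0},{"tx":0,"ty":0,"tz":0,"rx":0,"ry":0,"rz":0}]'
python3 -m handwheel '[{"tx":0,"ty":0,"tz":0,"rx":0,"ry":0,"rz":0},{"tx":0,"ty":0,"tz":0,"rx":0,"ry":0,"rz":0},{"tx":0,"ty":0,"tz":0,"rx":0,"ry":0,"rz":0},{"tx":0,"ty":0,"tz":0,"rx":0,"ry":0,"rz":0},{"tx":0,"ty":0,"tz":0,"rx":0,"ry":0,"rz":0},{"tx":0,"ty":0,"tz":0,"rx":0,"ry":0,"rz":0}]' -1 50
python3 to.py .4975 -.4231 .122 171.4
```

```text
time_s: 26.75
ee_pos: [0.4979, -0.4236, 0.1231]
eef_rot: [-2.048, 2.382, -0.003]
force: [0.7, -0.6, -0.0]
finger_gap: 0.549
time_s: 27.5
ee_pos: [0.4976, -0.4235, 0.1224]
eef_rot: [2.048, -2.382, 0.002]
force: [-0.2, -3.2, 4.7]
finger_gap: 0.197
tcp [ 0.4976 -0.4235  0.1224] gap 0.197 F [-0.2 -3.2  4.7] t 27.5
toolx [-0.15  -0.989  0.001] tooly [-0.989  0.15  -0.001] toolz [ 0.001 -0.001 -1.   ]
shift shares now [-0.01  0.01  0.01]
rz shares -0.002207787243531811
shift shares after turn [-0.01  0.01  0.01]
```

```bash
python3 -m handwheel '[{"tx":0,"ty":0,"tz":-0.4,"rx":0,"ry":0,"rz":0},{"tx":0,"ty":0,"tz":-0.8,"rx":0,"ry":0,"rz":0},{"tx":0,"ty":0,"tz":-0.8,"rx":0,"ry":0,"rz":0},{"tx":0,"ty":0,"tz":-0.8,"rx":0,"ry":0,"rz":0},{"tx":0,"ty":0,"tz":-0.8,"rx":0,"ry":0,"rz":0},{"tx":0,"ty":0,"tz":-0.8,"rx":0,"ry":0,"rz":0},{"tx":0,"ty":0,"tz":-0.8,"rx":0,"ry":0,"rz":0},{"tx":0,"ty":0,"tz":-0.4,"rx":0,"ry":0,"rz":0},{"tx":0,"ty":0,"tz":0,"rx":0,"ry":0,"rz":0}]'
python3 -m handwheel '[{"tx":-0.4,"ty":-0.2,"tz":0,"rx":0,"ry":0,"rz":0},{"tx":-0.8,"ty":-0.43,"tz":0,"rx":0,"ry":0,"rz":0},{"tx":-0.8,"ty":-0.43,"tz":0,"rx":0,"ry":0,"rz":0},{"tx":-0.8,"ty":-0.43,"tz":0,"rx":0,"ry":0,"rz":0},{"tx":-0.8,"ty":-0.43,"tz":0,"rx":0,"ry":0,"rz":0},{"tx":-0.8,"ty":-0.43,"tz":0,"rx":0,"ry":0,"rz":0},{"tx":-0.8,"ty":-0.43,"tz":0,"rx":0,"ry":0,"rz":0},{"tx":-0.8,"ty":-0.43,"tz":0,"rx":0,"ry":0,"rz":0},{"tx":-0.8,"ty":-0.43,"tz":0,"rx":0,"ry":0,"rz":0},{"tx":-0.8,"ty":-0.43,"tz":0,"rx":0,"ry":0,"rz":0},{"tx":-0.8,"ty":-0.43,"tz":0,"rx":0,"ry":0,"rz":0},{"tx":-0.1,"ty":-0.06,"tz":0,"rx":0,"ry":0,"rz":0},{"tx":0,"ty":0,"tz":0,"rx":0,"ry":0,"rz":0},{"tx":0,"ty":0,"tz":0,"rx":0,"ry":0,"rz":0}]'
python3 to.py .6710 -.1925 .19 171.4; python3 meas.py | grep -e pot -e mark -e s
python3 - <<'E'
from h import *
for n in("scene","side"):
    b,d=grab_frame(n); u,v=proj(n,[.671,-.193,.1]); u,v=int(u),int(v)
    print(n,u,v); cv2.imwrite(f"pics/{n}6.png",cv2.resize(b[max(v-70,0):v+70,u-70:u+70],None,fx=4,fy=4))
E
```

```text
time_s: 28.62
ee_pos: [0.4978, -0.4229, 0.29]
eef_rot: [-2.049, 2.381, -0.0]
force: [0.2, -0.3, -1.3]
finger_gap: 0.202
time_s: 30.38
ee_pos: [0.6704, -0.1921, 0.2895]
eef_rot: [2.047, -2.382, -0.0]
force: [-0.5, -0.3, -1.0]
finger_gap: 0.197
tcp [ 0.6704 -0.1921  0.2895] gap 0.197 F [-0.5 -0.3 -1. ] t 30.4
toolx [-0.15  -0.989  0.   ] tooly [-0.989  0.15   0.   ] toolz [-0. -0. -1.]
shift shares now [ 0.01 -0.02  3.32]
rz shares -0.010603159713656395
shift shares after turn [ 0.01 -0.02  3.32]
scene
 pot [0.6604 0.1293] [0.6609 0.1283] [0.0539 0.0518] 1.3
 pot [ 0.6662 -0.0317] [ 0.6664 -0.0317] [0.0529 0.0537] 88.3
 pot [ 0.6712 -0.1915] [ 0.6716 -0.1918] [0.0549 0.054 ] 70.5
side
 pot [ 0.67   -0.1966] [ 0.6696 -0.1942] [0.0566 0.0545] 71.8
 pot [ 0.6658 -0.0328] [ 0.6651 -0.0326] [0.0598 0.0581] 86.2
 pot [0.6574 0.1272] [0.6595 0.1261] [0.0578 0.0573] 2.7
scene 199 275
side 444 267
```

View pics/scene6.png

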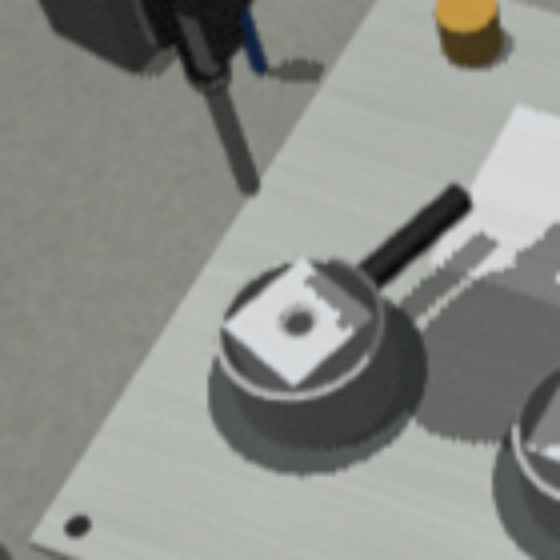

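View pics/side6.png

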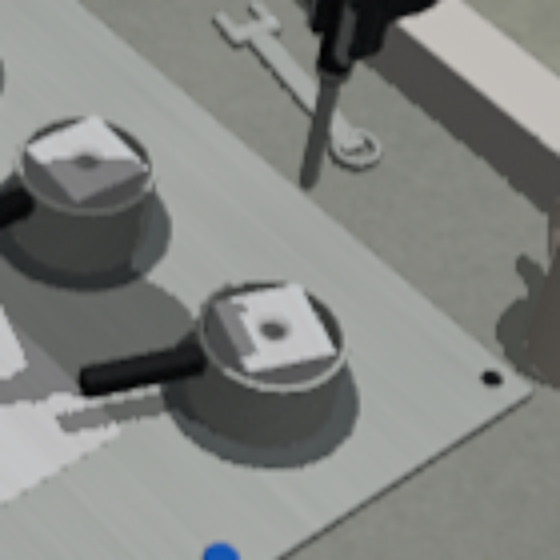

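```bash
cat > tri.py <<'E'
from h import *
def tri(a,b):
    A=[]
    M=[]
    for n,p in(("scene",a),("side",b)):
        k,R,t=K(n); Pm=k@np.c_[R,t]; M.append(Pm)
    X=cv2.triangulatePoints(M[0],M[1],np.array(a,float).reshape(2,1),np.array(b,float).reshape(2,1)); X=(X[:3]/X[3]).ravel()
    return X
if __name__=="__main__":
    import sys
    v=[float(x) for x in sys.argv[1:]]; print(tri(v[:2],v[2:4]))
E
python3 tri.py 191 252 451.5 243; python3 tri.py 203.5 285.2 442.2 279.2
python3 - <<'E'
from h import *
for n in("scene","side"): print(n,proj(n,[.6704,-.1921,.1775]),proj(n,[.671,-.1925,.066]))
E
```

```text
[ 0.67212135 -0.19358513  0.17827394]
[ 0.67058597 -0.19333256  0.06307607]
scene [191.35708289 252.02529521] [202.88109727 284.89199297]
side [449.83371291 243.07764748] [441.972926   277.97411304]
```

Tip and port agree to ~1.5 mm horizontally. I'll descend to the mouth, then insert slowly.

```bash
python3 -m handwheel '[{"tx":0,"ty":0,"tz":0.5,"rx":0,"ry":0,"rz":0},{"tx":0,"ty":0,"tz":0.7,"rx":0,"ry":0,"rz":0},{"tx":0,"ty":0,"tz":0.7,"rx":0,"ry":0,"rz":0},{"tx":0,"ty":0,"tz":0.7,"rx":0,"ry":0,"rz":0},{"tx":0,"ty":0,"tz":0.6,"rx":0,"ry":0,"rz":0},{"tx":0,"ty":0,"tz":0,"rx":0,"ry":0,"rz":0}]'
python3 -m handwheel '[{"tx":0,"ty":0,"tz":0.2,"rx":0,"ry":0,"rz":0},{"tx":0,"ty":0,"tz":0.2,"rx":0,"ry":0,"rz":0},{"tx":0,"ty":0,"tz":0.2,"rx":0,"ry":0,"rz":0},{"tx":0,"ty":0,"tz":0.2,"rx":0,"ry":0,"rz":0},{"tx":0,"ty":0,"tz":0,"rx":0,"ry":0,"rz":0}]'
python3 to.py .6710 -.1925 .134 171.4
```

```text
time_s: 31.32
ee_pos: [0.6702, -0.1914, 0.1915]
eef_rot: [2.047, -2.381, -0.005]
force: [0.1, 0.4, -0.5]
finger_gap: 0.195
time_s: 31.95
ee_pos: [0.6706, -0.1913, 0.1687]
eef_rot: [2.048, -2.381, -0.002]
force: [0.6, 0.2, -0.1]
finger_gap: 0.197
tcp [ 0.6706 -0.1913  0.1687] gap 0.197 F [ 0.6  0.2 -0.1] t 31.9
toolx [-0.15  -0.989 -0.   ] tooly [-0.989  0.15   0.001] toolz [-0.001  0.    -1.   ]
shift shares now [ 0.04 -0.02  1.16]
rz shares 0.0003505160763438653
shift shares after turn [ 0.04 -0.02  1.16]
```

In the port with no contact force. I'll continue down to the floor.

```bash
python3 -m handwheel '[{"tx":0.03,"ty":0,"tz":0.2,"rx":0,"ry":0,"rz":0},{"tx":0,"ty":0,"tz":0.2,"rx":0,"ry":0,"rz":0},{"tx":0,"ty":0,"tz":0.2,"rx":0,"ry":0,"rz":0},{"tx":0,"ty":0,"tz":0.2,"rx":0,"ry":0,"rz":0},{"tx":0,"ty":0,"tz":0.2,"rx":0,"ry":0,"rz":0},{"tx":0,"ty":0,"tz":0.12,"rx":0,"ry":0,"rz":0},{"tx":0,"ty":0,"tz":0,"rx":0,"ry":0,"rz":0}]'
python3 to.py .6710 -.1925 .134 171.4
```

```text
time_s: 32.83
ee_pos: [0.6706, -0.1923, 0.1356]
eef_rot: [2.048, -2.382, -0.001]
force: [-0.3, 0.9, -0.5]
finger_gap: 0.197
tcp [ 0.6706 -0.1923  0.1356] gap 0.197 F [-0.3  0.9 -0.5] t 32.8
toolx [-0.15  -0.989 -0.   ] tooly [-0.989  0.15   0.001] toolz [-0.001  0.    -1.   ]
shift shares now [ 0.01 -0.01  0.05]
rz shares -0.00033137524537778517
shift shares after turn [ 0.01 -0.01  0.05]
```

```bash
python3 -m handwheel '[{"tx":0,"ty":0,"tz":0,"rx":0,"ry":0,"rz":0},{"tx":0,"ty":0,"tz":0,"rx":0,"ry":0,"rz":0},{"tx":0,"ty":0,"tz":0,"rx":0,"ry":0,"rz":0},{"tx":0,"ty":0,"tz":-0.4,"rx":0,"ry":0,"rz":0},{"tx":0,"ty":0,"tz":-0.8,"rx":0,"ry":0,"rz":0},{"tx":0,"ty":0,"tz":-0.8,"rx":0,"ry":0,"rz":0},{"tx":0,"ty":0,"tz":-0.8,"rx":0,"ry":0,"rz":0},{"tx":0,"ty":0,"tz":-0.8,"rx":0,"ry":0,"rz":0},{"tx":0,"ty":0,"tz":-0.8,"rx":0,"ry":0,"rz":0},{"tx":0,"ty":0,"tz":-0.4,"rx":0,"ry":0,"rz":0}]' 0.1
python3 -m handwheel '[{"tx":0.7,"ty":0.53,"tz":0,"rx":0,"ry":0,"rz":0},{"tx":0.7,"ty":0.53,"tz":0,"rx":0,"ry":0,"rz":0},{"tx":0.7,"ty":0.53,"tz":0,"rx":0,"ry":0,"rz":0},{"tx":0.7,"ty":0.53,"tz":0,"rx":0,"ry":0,"rz":0},{"tx":0.7,"ty":0.53,"tz":0,"rx":0,"ry":0,"rz":0},{"tx":0.7,"ty":0.53,"tz":0,"rx":0,"ry":0,"rz":0},{"tx":0.7,"ty":0.53,"tz":0,"rx":0,"ry":0,"rz":0},{"tx":0.7,"ty":0.53,"tz":0,"rx":0,"ry":0,"rz":0},{"tx":0.7,"ty":0.53,"tz":0,"rx":0,"ry":0,"rz":0},{"tx":0.7,"ty":0.53,"tz":0,"rx":0,"ry":0,"rz":0},{"tx":0.7,"ty":0.53,"tz":0.5,"rx":0,"ry":0,"rz":0},{"tx":0.7,"ty":0.53,"tz":0.5,"rx":0,"ry":0,"rz":0},{"tx":0,"ty":0,"tz":0.5,"rx":0,"ry":0,"rz":0},{"tx":0,"ty":0,"tz":0,"rx":0,"ry":0,"rz":0},{"tx":0,"ty":0,"tz":0,"rx":0,"ry":0,"rz":0}]'
python3 to.py .4436 -.4152 .122 171.4;python3 meas.py | grep -e pot -e probe -e s
python3 - <<'E'
from wfish import *
c=camera_info("wrist")
b,d=grab_frame("wrist")
for p in((.3897,-.4067,.155),(.4436,-.4152,.155)):
    cv2.circle(b,tuple(int(round(x)) for x in wproj(p,c)),3,(0,0,255),1)
cv2.imwrite("pics/w7.png",b)
b,d=grab_frame("side"); cv2.imwrite("pics/s7.png",cv2.resize(b[170:330,310:510],None,fx=4,fy=3.7))
E
```

```text
time_s: 34.08
ee_pos: [0.671, -0.1924, 0.2831]
eef_rot: [-2.047, 2.38, -0.005]
force: [1.0, -0.5, 0.4]
finger_gap: 0.551
time_s: 35.95
ee_pos: [0.4452, -0.4124, 0.2357]
eef_rot: [-2.05, 2.38, -0.001]
force: [0.1, 1.0, -0.1]
finger_gap: 0.553
tcp [ 0.4452 -0.4124  0.2357] gap 0.553 F [ 0.1  1.  -0.1] t 36.0
toolx [-0.148 -0.989  0.   ] tooly [-0.989  0.148 -0.001] toolz [ 0.001 -0.    -1.   ]
shift shares now [0.1  0.04 3.79]
rz shares 0.013040052359860966
shift shares after turn [0.1  0.04 3.79]
scene
 pot [0.6611 0.1287] [0.6609 0.1284] [0.0539 0.0516] 1.0
 pot [ 0.6672 -0.0319] [ 0.6663 -0.0318] [0.0528 0.0535] 88.3
 pot [ 0.673  -0.1903] [ 0.6717 -0.1912] [0.0539 0.0527] 72.1
  probe 98 [173 132  10  14] [ 0.3947 -0.4021] zmax 0.155 ang 135.1 len 0.016
  probe 106 [156 146  11  15] [ 0.4483 -0.4107] zmax 0.156 ang 138.0 len 0.016
  probe 116 [190 256  12  17] [ 0.6769 -0.1856] zmax 0.164 ang 137.0 len 0.015
side
  probe 105 [227  96  21  11] [0.5774 0.5834] zmax 0.137 ang -179.8 len 0.059
  probe 63 [171 109  32  13] [0.4361 0.5954] zmax 0.133 ang 179.9 len 0.093
  probe 146 [429 378  12  17] [ 0.4388 -0.4194] zmax 0.158 ang 117.0 len 0.017
  probe 147 [403 390  12  16] [ 0.3849 -0.4119] zmax 0.157 ang 132.3 len 0.018
```

View pics/w7.png

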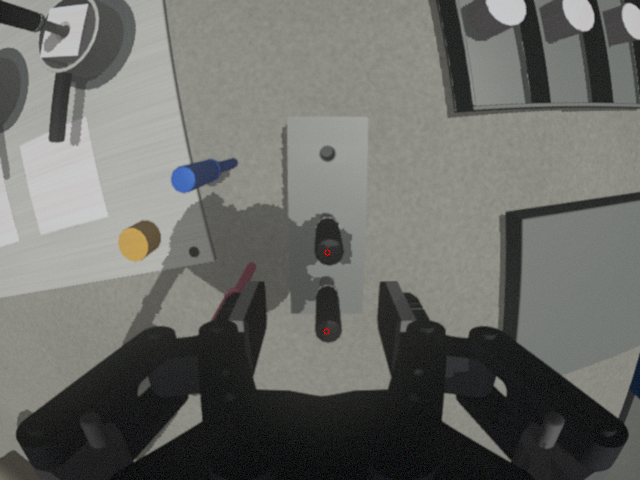

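View pics/s7.png

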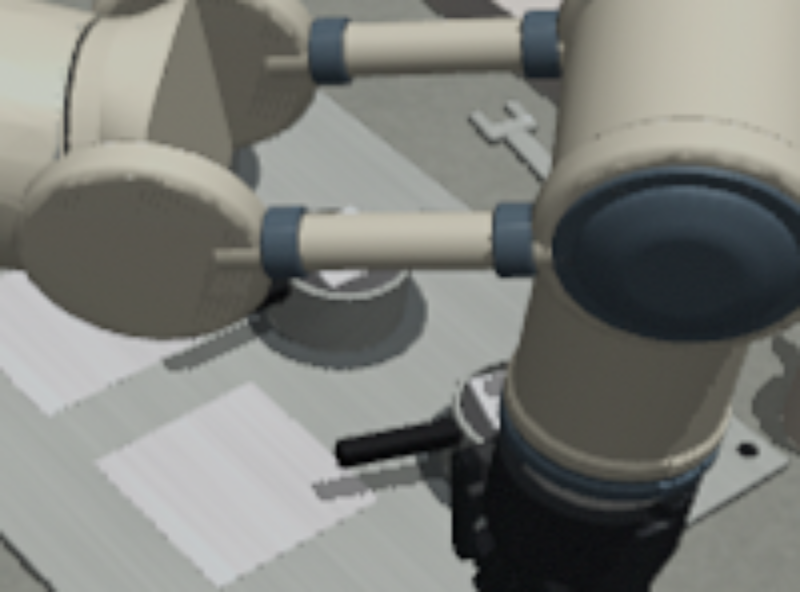

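The first probe stands in pot C (scene ~(196,264), top z≈0.165), and the pots haven't moved. The middle probe at (327,252) lines up, so I'll descend and grip it.

```bash
python3 -m handwheel '[{"tx":0.07,"ty":0.03,"tz":0.7,"rx":0,"ry":0,"rz":0},{"tx":0,"ty":0,"tz":0.7,"rx":0,"ry":0,"rz":0},{"tx":0,"ty":0,"tz":0.7,"rx":0,"ry":0,"rz":0},{"tx":0,"ty":0,"tz":0.7,"rx":0,"ry":0,"rz":0},{"tx":0,"ty":0,"tz":0.7,"rx":0,"ry":0,"rz":0},{"tx":0,"ty":0,"tz":0.3,"rx":0,"ry":0,"rz":0},{"tx":0,"ty":0,"tz":0,"rx":0,"ry":0,"rz":0},{"tx":0,"ty":0,"tz":0,"rx":0,"ry":0,"rz":0},{"tx":0,"ty":0,"tz":0,"rx":0,"ry":0,"rz":0}]'
python3 -m handwheel '[{"tx":0,"ty":0,"tz":0,"rx":0,"ry":0,"rz":0},{"tx":0,"ty":0,"tz":0,"rx":0,"ry":0,"rz":0},{"tx":0,"ty":0,"tz":0,"rx":0,"ry":0,"rz":0},{"tx":0,"ty":0,"tz":0,"rx":0,"ry":0,"rz":0},{"tx":0,"ty":0,"tz":0,"rx":0,"ry":0,"rz":0},{"tx":0,"ty":0,"tz":0,"rx":0,"ry":0,"rz":0}]' -1 50
python3 -m handwheel '[{"tx":0,"ty":0,"tz":-0.4,"rx":0,"ry":0,"rz":0},{"tx":0,"ty":0,"tz":-0.8,"rx":0,"ry":0,"rz":0},{"tx":0,"ty":0,"tz":-0.8,"rx":0,"ry":0,"rz":0},{"tx":0,"ty":0,"tz":-0.8,"rx":0,"ry":0,"rz":0},{"tx":0,"ty":0,"tz":-0.8,"rx":0,"ry":0,"rz":0},{"tx":0,"ty":0,"tz":-0.8,"rx":0,"ry":0,"rz":0},{"tx":0,"ty":0,"tz":-0.8,"rx":0,"ry":0,"rz":0},{"tx":0,"ty":0,"tz":-0.4,"rx":0,"ry":0,"rz":0},{"tx":0,"ty":0,"tz":0,"rx":0,"ry":0,"rz":0}]'
python3 to.py .6654 -.0323 .29 171.4
```

```text
time_s: 37.28
ee_pos: [0.4436, -0.4153, 0.1223]
eef_rot: [-2.049, 2.382, -0.003]
force: [0.8, -0.3, 0.0]
finger_gap: 0.553
time_s: 38.02
ee_pos: [0.4433, -0.4153, 0.1216]
eef_rot: [2.048, -2.382, 0.002]
force: [-1.0, -2.0, 3.2]
finger_gap: 0.195
time_s: 39.15
ee_pos: [0.4434, -0.4148, 0.2895]
eef_rot: [-2.049, 2.381, -0.001]
force: [-0.1, 0.3, -1.3]
finger_gap: 0.192
tcp [ 0.4434 -0.4148  0.2895] gap 0.192 F [-0.1  0.3 -1.3] t 39.1
toolx [-0.149 -0.989 -0.   ] tooly [-0.989  0.149 -0.001] toolz [ 0.001 -0.    -1.   ]
shift shares now [-1.371e+01 -5.410e+00 -1.000e-02]
rz shares 0.0035702238684052643
shift shares after turn [-1.371e+01 -5.410e+00 -1.000e-02]
```

```bash
python3 -m handwheel '[{"tx":-0.5,"ty":-0.2,"tz":0,"rx":0,"ry":0,"rz":0},{"tx":-0.87,"ty":-0.34,"tz":0,"rx":0,"ry":0,"rz":0},{"tx":-0.87,"ty":-0.34,"tz":0,"rx":0,"ry":0,"rz":0},{"tx":-0.87,"ty":-0.34,"tz":0,"rx":0,"ry":0,"rz":0},{"tx":-0.87,"ty":-0.34,"tz":0,"rx":0,"ry":0,"rz":0},{"tx":-0.87,"ty":-0.34,"tz":0,"rx":0,"ry":0,"rz":0},{"tx":-0.87,"ty":-0.34,"tz":0,"rx":0,"ry":0,"rz":0},{"tx":-0.87,"ty":-0.34,"tz":0,"rx":0,"ry":0,"rz":0},{"tx":-0.87,"ty":-0.34,"tz":0,"rx":0,"ry":0,"rz":0},{"tx":-0.87,"ty":-0.34,"tz":0,"rx":0,"ry":0,"rz":0},{"tx":-0.87,"ty":-0.34,"tz":0,"rx":0,"ry":0,"rz":0},{"tx":-0.87,"ty":-0.34,"tz":0,"rx":0,"ry":0,"rz":0},{"tx":-0.87,"ty":-0.34,"tz":0,"rx":0,"ry":0,"rz":0},{"tx":-0.87,"ty":-0.34,"tz":0,"rx":0,"ry":0,"rz":0},{"tx":-0.87,"ty":-0.34,"tz":0,"rx":0,"ry":0,"rz":0},{"tx":-0.87,"ty":-0.34,"tz":0,"rx":0,"ry":0,"rz":0},{"tx":-0.16,"ty":-0.11,"tz":0,"rx":0,"ry":0,"rz":0},{"tx":0,"ty":0,"tz":0,"rx":0,"ry":0,"rz":0},{"tx":0,"ty":0,"tz":0,"rx":0,"ry":0,"rz":0}]'
python3 to.py .6654 -.0323 .19 171.4; python3 meas.py | grep -e pot -e mark -e s
python3 - <<'E'
from h import *
for n in("scene","side"):
    b,d=grab_frame(n); u,v=proj(n,[.6654,-.0323,.1]); u,v=int(u),int(v)
    print(n,u,v,proj(n,state()["ee_pos"]-[0,0,.112])); cv2.imwrite(f"pics/{n}8.png",cv2.resize(b[max(v-70,0):v+70,u-70:u+70],None,fx=4,fy=4))
E
```

```text
time_s: 41.52
ee_pos: [0.6648, -0.0332, 0.289]
eef_rot: [2.047, -2.382, -0.0]
force: [0.1, 0.8, -0.9]
finger_gap: 0.194
tcp [ 0.6648 -0.0332  0.289 ] gap 0.194 F [ 0.1  0.8 -0.9] t 41.5
toolx [-0.15  -0.989  0.   ] tooly [-0.989  0.15   0.   ] toolz [-0. -0. -1.]
shift shares now [-0.03 -0.02  3.3 ]
rz shares -0.010622493046867021
shift shares after turn [-0.03 -0.02  3.3 ]
scene
 pot [0.6605 0.1297] [0.6608 0.1283] [0.0537 0.0518] 1.0
 pot [ 0.6666 -0.0317] [ 0.6666 -0.0316] [0.0531 0.0541] 88.3
 pot [ 0.6714 -0.1905] [ 0.6717 -0.1905] [0.0543 0.0535] 70.7
side
 pot [ 0.6678 -0.1957] [ 0.6696 -0.1945] [0.0561 0.0545] 71.1
 pot [ 0.6651 -0.0312] [ 0.6639 -0.0333] [0.0564 0.0586] 89.2
 pot [0.658  0.1301] [0.6589 0.1277] [0.0551 0.0584] 5.4
scene 277 301 [274.27379135 278.90940917]
side 396 225 [399.92172958 200.80219805]
```

View pics/scene8.png

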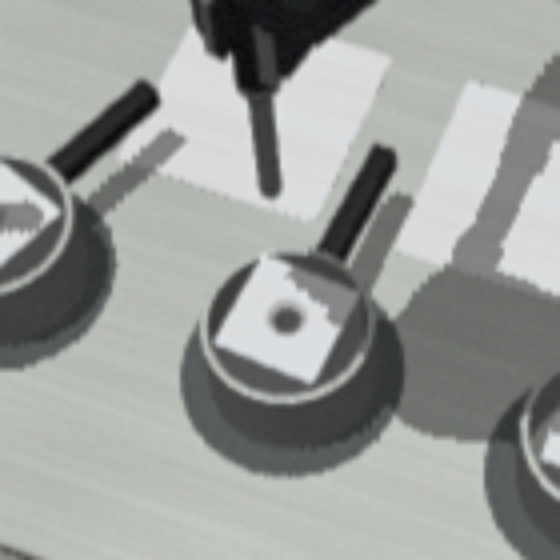

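View pics/side8.png

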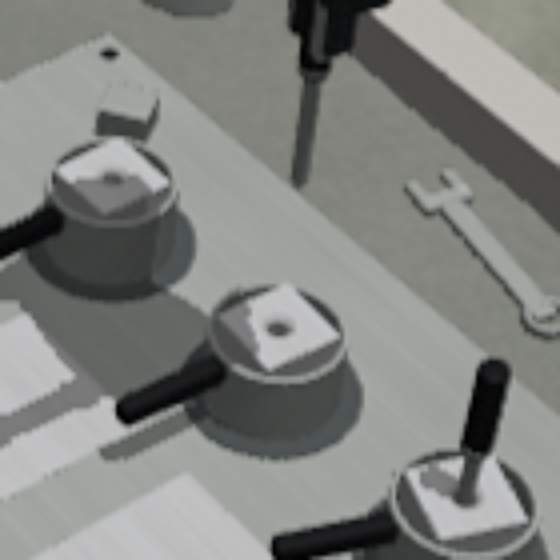

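```bash
python3 tri.py 274.5 279 400.5 201.3; python3 tri.py 278.8 310.8 396 237
```

```text
[ 0.66531721 -0.03397338  0.17655524]
[ 0.66604393 -0.03370614  0.06267035]
```

Aligned within 1 mm. I'll insert.

```bash
python3 -m handwheel '[{"tx":0,"ty":-0.02,"tz":0.5,"rx":0,"ry":0,"rz":0},{"tx":0,"ty":0,"tz":0.7,"rx":0,"ry":0,"rz":0},{"tx":0,"ty":0,"tz":0.7,"rx":0,"ry":0,"rz":0},{"tx":0,"ty":0,"tz":0.7,"rx":0,"ry":0,"rz":0},{"tx":0,"ty":0,"tz":0.6,"rx":0,"ry":0,"rz":0},{"tx":0,"ty":0,"tz":0,"rx":0,"ry":0,"rz":0},{"tx":0,"ty":0,"tz":0.2,"rx":0,"ry":0,"rz":0},{"tx":0,"ty":0,"tz":0.2,"rx":0,"ry":0,"rz":0},{"tx":0,"ty":0,"tz":0.2,"rx":0,"ry":0,"rz":0},{"tx":0,"ty":0,"tz":0.2,"rx":0,"ry":0,"rz":0},{"tx":0,"ty":0,"tz":0,"rx":0,"ry":0,"rz":0}]'
python3 to.py .6654 -.0323 .134 171.4
```

```text
time_s: 43.1
ee_pos: [0.6655, -0.0325, 0.1682]
eef_rot: [2.048, -2.381, -0.002]
force: [0.2, 0.1, -0.3]
finger_gap: 0.192
tcp [ 0.6655 -0.0325  0.1682] gap 0.192 F [ 0.2  0.1 -0.3] t 43.1
toolx [-0.15  -0.989  0.   ] tooly [-0.989  0.15   0.001] toolz [-0.001  0.    -1.   ]
shift shares now [-0.01  0.    1.14]
rz shares -2.0228010134815123e-05
shift shares after turn [-0.01  0.    1.14]
```

```bash
python3 -m handwheel '[{"tx":0,"ty":0,"tz":0.2,"rx":0,"ry":0,"rz":0},{"tx":0,"ty":0,"tz":0.2,"rx":0,"ry":0,"rz":0},{"tx":0,"ty":0,"tz":0.2,"rx":0,"ry":0,"rz":0},{"tx":0,"ty":0,"tz":0.2,"rx":0,"ry":0,"rz":0},{"tx":0,"ty":0,"tz":0.2,"rx":0,"ry":0,"rz":0},{"tx":0,"ty":0,"tz":0.1,"rx":0,"ry":0,"rz":0},{"tx":0,"ty":0,"tz":0,"rx":0,"ry":0,"rz":0},{"tx":0,"ty":0,"tz":0,"rx":0,"ry":0,"rz":0}]'
python3 -m handwheel '[{"tx":0,"ty":0,"tz":0,"rx":0,"ry":0,"rz":0},{"tx":0,"ty":0,"tz":0,"rx":0,"ry":0,"rz":0},{"tx":0,"ty":0,"tz":0,"rx":0,"ry":0,"rz":0},{"tx":0,"ty":0,"tz":-0.4,"rx":0,"ry":0,"rz":0},{"tx":0,"ty":0,"tz":-0.8,"rx":0,"ry":0,"rz":0},{"tx":0,"ty":0,"tz":-0.8,"rx":0,"ry":0,"rz":0},{"tx":0,"ty":0,"tz":-0.8,"rx":0,"ry":0,"rz":0},{"tx":0,"ty":0,"tz":-0.8,"rx":0,"ry":0,"rz":0},{"tx":0,"ty":0,"tz":-0.8,"rx":0,"ry":0,"rz":0},{"tx":0,"ty":0,"tz":-0.4,"rx":0,"ry":0,"rz":0}]' 0.1
python3 -m handwheel '[{"tx":0.76,"ty":0.4,"tz":0,"rx":0,"ry":0,"rz":0},{"tx":0.76,"ty":0.4,"tz":0,"rx":0,"ry":0,"rz":0},{"tx":0.76,"ty":0.4,"tz":0,"rx":0,"ry":0,"rz":0},{"tx":0.76,"ty":0.4,"tz":0,"rx":0,"ry":0,"rz":0},{"tx":0.76,"ty":0.4,"tz":0,"rx":0,"ry":0,"rz":0},{"tx":0.76,"ty":0.4,"tz":0,"rx":0,"ry":0,"rz":0},{"tx":0.76,"ty":0.4,"tz":0,"rx":0,"ry":0,"rz":0},{"tx":0.76,"ty":0.4,"tz":0,"rx":0,"ry":0,"rz":0},{"tx":0.76,"ty":0.4,"tz":0,"rx":0,"ry":0,"rz":0},{"tx":0.76,"ty":0.4,"tz":0,"rx":0,"ry":0,"rz":0},{"tx":0.76,"ty":0.4,"tz":0,"rx":0,"ry":0,"rz":0},{"tx":0.76,"ty":0.4,"tz":0,"rx":0,"ry":0,"rz":0},{"tx":0.76,"ty":0.4,"tz":0,"rx":0,"ry":0,"rz":0},{"tx":0.76,"ty":0.4,"tz":0,"rx":0,"ry":0,"rz":0},{"tx":0.76,"ty":0.4,"tz":0,"rx":0,"ry":0,"rz":0},{"tx":0.76,"ty":0.4,"tz":0,"rx":0,"ry":0,"rz":0},{"tx":0.76,"ty":0.4,"tz":0.4,"rx":0,"ry":0,"rz":0},{"tx":0.76,"ty":0.4,"tz":0.4,"rx":0,"ry":0,"rz":0},{"tx":0,"ty":0,"tz":0.4,"rx":0,"ry":0,"rz":0},{"tx":0,"ty":0,"tz":0,"rx":0,"ry":0,"rz":0}]'
python3 to.py .3897 -.4067 .122 171.4;python3 meas.py | grep -e pot -e probe -e s
python3 - <<'E'
from wfish import *
c=camera_info("wrist")
b,d=grab_frame("wrist")
cv2.circle(b,tuple(int(round(x)) for x in wproj((.3897,-.4067,.155),c)),3,(0,0,255),1)
cv2.imwrite("pics/w9.png",b)
b,d=grab_frame("scene"); cv2.imwrite("pics/s9.png",b)
E
```

```text
time_s: 44.1
ee_pos: [0.6659, -0.0326, 0.1364]
eef_rot: [-2.048, 2.382, -0.001]
force: [1.0, 0.1, -0.4]
finger_gap: 0.196
time_s: 45.35
ee_pos: [0.6661, -0.0326, 0.283]
eef_rot: [-2.047, 2.38, -0.004]
force: [0.0, -0.2, -0.3]
finger_gap: 0.545
time_s: 47.85
ee_pos: [0.3909, -0.4053, 0.2427]
eef_rot: [-2.048, 2.381, 0.004]
force: [0.6, 0.4, 0.4]
finger_gap: 0.552
tcp [ 0.3909 -0.4053  0.2427] gap 0.552 F [0.6 0.4 0.4] t 47.9
toolx [-0.149 -0.989 -0.002] tooly [-0.989  0.149  0.002] toolz [-0.001  0.002 -1.   ]
shift shares now [0.06 0.02 4.02]
rz shares 0.0007318651790285457
shift shares after turn [0.06 0.02 4.02]
scene
 pot [0.6612 0.1286] [0.6608 0.1283] [0.0537 0.0518] 1.0
 pot [ 0.6679 -0.0312] [ 0.6667 -0.0319] [0.0526 0.0543] 88.3
 pot [ 0.6723 -0.1905] [ 0.6719 -0.1908] [0.0545 0.0528] 71.7
  probe 100 [173 132  10  15] [ 0.3946 -0.403 ] zmax 0.156 ang 141.4 len 0.016
  probe 116 [190 258  13  15] [ 0.6769 -0.1852] zmax 0.164 ang 139.8 len 0.016
  probe 110 [271 285  11  15] [ 0.6734 -0.0269] zmax 0.164 ang 124.2 len 0.016
side
  probe 102 [227  96  20  10] [0.5778 0.5841] zmax 0.139 ang 176.0 len 0.056
  probe 67 [172 108  36  14] [0.4432 0.5946] zmax 0.133 ang 179.8 len 0.108
  probe 92 [395 205   8  16] [ 0.6609 -0.0372] zmax 0.164 ang 127.4 len 0.016
  probe 141 [403 390  11  16] [ 0.3848 -0.4112] zmax 0.159 ang 122.9 len 0.016
```

View pics/w9.png

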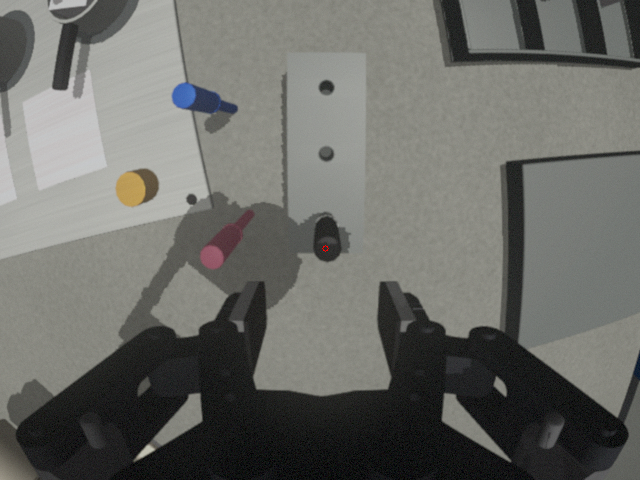

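View pics/s9.png

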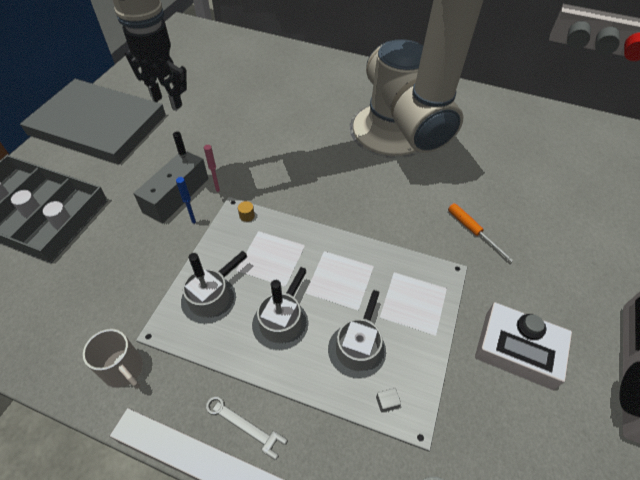

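Two probes are in the pots (scene (196,265), (278,293)); the last black one is at wrist (325,248), with the pink one clear at (212,255). I'll descend, grip and lift.

```bash
python3 -m handwheel '[{"tx":0.04,"ty":0.02,"tz":0.7,"rx":0,"ry":0,"rz":0},{"tx":0,"ty":0,"tz":0.7,"rx":0,"ry":0,"rz":0},{"tx":0,"ty":0,"tz":0.7,"rx":0,"ry":0,"rz":0},{"tx":0,"ty":0,"tz":0.7,"rx":0,"ry":0,"rz":0},{"tx":0,"ty":0,"tz":0.7,"rx":0,"ry":0,"rz":0},{"tx":0,"ty":0,"tz":0.5,"rx":0,"ry":0,"rz":0},{"tx":0,"ty":0,"tz":0,"rx":0,"ry":0,"rz":0},{"tx":0,"ty":0,"tz":0,"rx":0,"ry":0,"rz":0},{"tx":0,"ty":0,"tz":0,"rx":0,"ry":0,"rz":0}]'
python3 -m handwheel '[{"tx":0,"ty":0,"tz":0,"rx":0,"ry":0,"rz":0},{"tx":0,"ty":0,"tz":0,"rx":0,"ry":0,"rz":0},{"tx":0,"ty":0,"tz":0,"rx":0,"ry":0,"rz":0},{"tx":0,"ty":0,"tz":0,"rx":0,"ry":0,"rz":0},{"tx":0,"ty":0,"tz":0,"rx":0,"ry":0,"rz":0},{"tx":0,"ty":0,"tz":0,"rx":0,"ry":0,"rz":0}]' -1 50
python3 -m handwheel '[{"tx":0,"ty":0,"tz":-0.4,"rx":0,"ry":0,"rz":0},{"tx":0,"ty":0,"tz":-0.8,"rx":0,"ry":0,"rz":0},{"tx":0,"ty":0,"tz":-0.8,"rx":0,"ry":0,"rz":0},{"tx":0,"ty":0,"tz":-0.8,"rx":0,"ry":0,"rz":0},{"tx":0,"ty":0,"tz":-0.8,"rx":0,"ry":0,"rz":0},{"tx":0,"ty":0,"tz":-0.8,"rx":0,"ry":0,"rz":0},{"tx":0,"ty":0,"tz":-0.8,"rx":0,"ry":0,"rz":0},{"tx":0,"ty":0,"tz":-0.6,"rx":0,"ry":0,"rz":0},{"tx":0,"ty":0,"tz":0,"rx":0,"ry":0,"rz":0}]'
python3 to.py .660 .1274 .295 171.4
```

```text
time_s: 49.18
ee_pos: [0.3905, -0.4076, 0.1253]
eef_rot: [2.049, -2.382, 0.003]
force: [0.4, -0.2, -0.4]
finger_gap: 0.549
time_s: 49.92
ee_pos: [0.3902, -0.4075, 0.1246]
eef_rot: [2.048, -2.382, 0.002]
force: [-0.9, -0.7, 4.7]
finger_gap: 0.196
time_s: 51.05
ee_pos: [0.3903, -0.407, 0.2997]
eef_rot: [-2.049, 2.381, -0.003]
force: [0.2, 0.5, -0.7]
finger_gap: 0.201
tcp [ 0.3903 -0.407   0.2997] gap 0.201 F [ 0.2  0.5 -0.7] t 51.0
toolx [-0.149 -0.989  0.001] tooly [-0.989  0.149 -0.002] toolz [ 0.002 -0.001 -1.   ]
shift shares now [-18.96  -6.23   0.15]
rz shares 0.0038146037823707955
shift shares after turn [-18.96  -6.22   0.15]
```

```bash
python3 -m handwheel '[{"tx":-0.5,"ty":-0.16,"tz":0,"rx":0,"ry":0,"rz":0},{"tx":-0.94,"ty":-0.31,"tz":0,"rx":0,"ry":0,"rz":0},{"tx":-0.94,"ty":-0.31,"tz":0,"rx":0,"ry":0,"rz":0},{"tx":-0.94,"ty":-0.31,"tz":0,"rx":0,"ry":0,"rz":0},{"tx":-0.94,"ty":-0.31,"tz":0,"rx":0,"ry":0,"rz":0},{"tx":-0.94,"ty":-0.31,"tz":0,"rx":0,"ry":0,"rz":0},{"tx":-0.94,"ty":-0.31,"tz":0,"rx":0,"ry":0,"rz":0},{"tx":-0.94,"ty":-0.31,"tz":0,"rx":0,"ry":0,"rz":0},{"tx":-0.94,"ty":-0.31,"tz":0,"rx":0,"ry":0,"rz":0},{"tx":-0.94,"ty":-0.31,"tz":0,"rx":0,"ry":0,"rz":0},{"tx":-0.94,"ty":-0.31,"tz":0,"rx":0,"ry":0,"rz":0},{"tx":-0.94,"ty":-0.31,"tz":0,"rx":0,"ry":0,"rz":0},{"tx":-0.94,"ty":-0.31,"tz":0,"rx":0,"ry":0,"rz":0},{"tx":-0.94,"ty":-0.31,"tz":0,"rx":0,"ry":0,"rz":0},{"tx":-0.94,"ty":-0.31,"tz":0,"rx":0,"ry":0,"rz":0},{"tx":-0.94,"ty":-0.31,"tz":0,"rx":0,"ry":0,"rz":0},{"tx":-0.94,"ty":-0.31,"tz":0,"rx":0,"ry":0,"rz":0},{"tx":-0.94,"ty":-0.31,"tz":0,"rx":0,"ry":0,"rz":0},{"tx":-0.94,"ty":-0.31,"tz":0,"rx":0,"ry":0,"rz":0},{"tx":-0.94,"ty":-0.31,"tz":0,"rx":0,"ry":0,"rz":0}]'
python3 -m handwheel '[{"tx":-0.6,"ty":-0.2,"tz":0,"rx":0,"ry":0,"rz":0},{"tx":0,"ty":0,"tz":0,"rx":0,"ry":0,"rz":0},{"tx":0,"ty":0,"tz":0,"rx":0,"ry":0,"rz":0}]'
python3 to.py .660 .1274 .1925 171.4; python3 meas.py | grep -e pot -e mark -e s
python3 - <<'E'
from h import *
for n in("scene","side"):
    b,d=grab_frame(n); u,v=proj(n,[.660,.1274,.1]); u,v=int(u),int(v)
    print(n,u,v,proj(n,state()["ee_pos"]-[0,0,.1146])); cv2.imwrite(f"pics/{n}10.png",cv2.resize(b[max(v-70,0):v+70,u-70:u+70],None,fx=4,fy=4))
E
```

```text
time_s: 53.55
ee_pos: [0.6514, 0.1124, 0.2964]
eef_rot: [2.048, -2.379, -0.003]
force: [0.5, -0.8, 0.1]
finger_gap: 0.194
time_s: 53.92
ee_pos: [0.66, 0.1272, 0.2973]
eef_rot: [2.048, -2.38, -0.001]
force: [0.1, -0.2, -0.8]
finger_gap: 0.194
tcp [0.66   0.1272 0.2973] gap 0.194 F [ 0.1 -0.2 -0.8] t 53.9
toolx [-0.149 -0.989  0.001] tooly [-0.989  0.149  0.002] toolz [-0.002 -0.    -1.   ]
shift shares now [-0.01 -0.01  3.49]
rz shares 0.0014729711775373743
shift shares after turn [-0.01 -0.01  3.49]
scene
 pot [0.661  0.1285] [0.6608 0.1283] [0.0537 0.0518] 1.3
 pot [ 0.6672 -0.0315] [ 0.6663 -0.0317] [0.0528 0.0535] 88.3
 pot [ 0.6815 -0.2076] [ 0.6809 -0.2071] [0.0543 0.0541] 72.8
side
 pot [ 0.6781 -0.2119] [ 0.6797 -0.2111] [0.0568 0.0545] 70.7
 pot [ 0.663  -0.0368] [ 0.6637 -0.0348] [0.0551 0.0542] 88.3
 pot [0.66  0.126] [0.6595 0.1278] [0.059  0.0556] 89.7
scene 360 329 [364.80441676 306.68148436]
side 354 188 [356.36146599 161.28920649]
```

View pics/scene10.png

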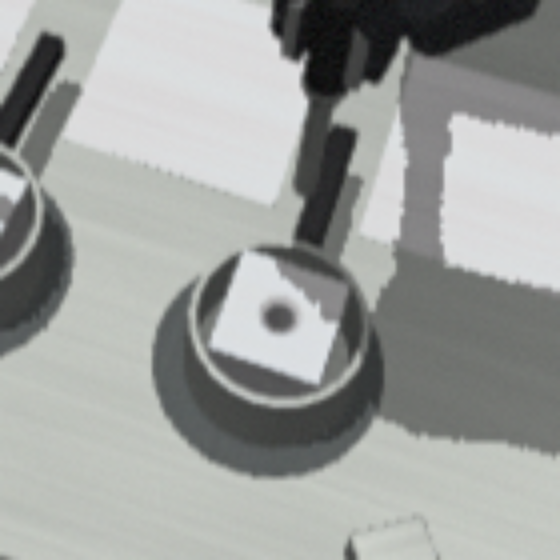

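View pics/side10.png

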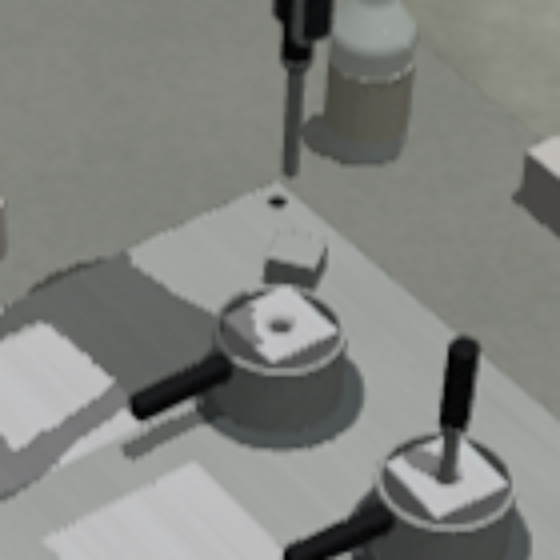

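Pot C was knocked about 18 mm, to (.680,-.209). I'll fix it after this insertion.

```bash
python3 tri.py 365.5 306.5 356.75 161.3; python3 tri.py 360 338 354.5 199.5; python3 -m handwheel '[{"tx":0,"ty":0,"tz":0.5,"rx":0,"ry":0,"rz":0},{"tx":0,"ty":0,"tz":0.7,"rx":0,"ry":0,"rz":0},{"tx":0,"ty":0,"tz":0.7,"rx":0,"ry":0,"rz":0},{"tx":0,"ty":0,"tz":0.7,"rx":0,"ry":0,"rz":0},{"tx":0,"ty":0,"tz":0.6,"rx":0,"ry":0,"rz":0},{"tx":0,"ty":0,"tz":0,"rx":0,"ry":0,"rz":0},{"tx":0,"ty":0,"tz":0,"rx":0,"ry":0,"rz":0}]'
python3 to.py .660 .1274 .137 171.4
```

```text
[0.66060264 0.12655049 0.18398558]
[0.66051134 0.12702727 0.06282864]
time_s: 55.0
ee_pos: [0.6608, 0.1271, 0.2032]
eef_rot: [-2.048, 2.381, -0.001]
force: [-0.7, 0.1, 0.3]
finger_gap: 0.199
tcp [0.6608 0.1271 0.2032] gap 0.199 F [-0.7  0.1  0.3] t 55.0
toolx [-0.15  -0.989 -0.   ] tooly [-0.989  0.15  -0.001] toolz [ 0.001  0.    -1.   ]
shift shares now [-0.01  0.03  2.21]
rz shares -0.0029471704758066153
shift shares after turn [-0.01  0.03  2.21]
```

```bash
python3 -m handwheel '[{"tx":0,"ty":0.02,"tz":0.25,"rx":0,"ry":0,"rz":0},{"tx":0,"ty":0,"tz":0.25,"rx":0,"ry":0,"rz":0},{"tx":0,"ty":0,"tz":0.2,"rx":0,"ry":0,"rz":0},{"tx":0,"ty":0,"tz":0.2,"rx":0,"ry":0,"rz":0},{"tx":0,"ty":0,"tz":0.2,"rx":0,"ry":0,"rz":0},{"tx":0,"ty":0,"tz":0,"rx":0,"ry":0,"rz":0}]'
python3 -m handwheel '[{"tx":0,"ty":0,"tz":0.2,"rx":0,"ry":0,"rz":0},{"tx":0,"ty":0,"tz":0.2,"rx":0,"ry":0,"rz":0},{"tx":0,"ty":0,"tz":0.2,"rx":0,"ry":0,"rz":0},{"tx":0,"ty":0,"tz":0.2,"rx":0,"ry":0,"rz":0},{"tx":0,"ty":0,"tz":0.2,"rx":0,"ry":0,"rz":0},{"tx":0,"ty":0,"tz":0.1,"rx":0,"ry":0,"rz":0},{"tx":0,"ty":0,"tz":0,"rx":0,"ry":0,"rz":0}]'
python3 -m handwheel '[{"tx":0,"ty":0,"tz":0,"rx":0,"ry":0,"rz":0},{"tx":0,"ty":0,"tz":0,"rx":0,"ry":0,"rz":0},{"tx":0,"ty":0,"tz":0,"rx":0,"ry":0,"rz":0},{"tx":0,"ty":0,"tz":-0.4,"rx":0,"ry":0,"rz":0},{"tx":0,"ty":0,"tz":-0.8,"rx":0,"ry":0,"rz":0},{"tx":0,"ty":0,"tz":-0.8,"rx":0,"ry":0,"rz":0},{"tx":0,"ty":0,"tz":-0.8,"rx":0,"ry":0,"rz":0},{"tx":0,"ty":0,"tz":-0.8,"rx":0,"ry":0,"rz":0},{"tx":0,"ty":0,"tz":-0.8,"rx":0,"ry":0,"rz":0},{"tx":0,"ty":0,"tz":-0.4,"rx":0,"ry":0,"rz":0}]' 0.1
python3 meas.py | grep -e pot -e probe -e s -e handle
```

```text
time_s: 55.75
ee_pos: [0.6597, 0.1273, 0.1682]
eef_rot: [2.048, -2.381, -0.001]
force: [-1.2, -0.9, -0.5]
finger_gap: 0.195
time_s: 56.62
ee_pos: [0.66, 0.1272, 0.1367]
eef_rot: [-2.048, 2.381, -0.001]
force: [0.2, -0.5, 1.9]
finger_gap: 0.193
time_s: 57.88
ee_pos: [0.6602, 0.1274, 0.2829]
eef_rot: [-2.047, 2.38, -0.003]
force: [-0.6, -0.3, 0.4]
finger_gap: 0.548
scene
 pot [0.6613 0.1285] [0.6611 0.1283] [0.054  0.0518] 1.0
 pot [ 0.6671 -0.031 ] [ 0.6664 -0.0318] [0.0528 0.0537] 88.3
 pot [ 0.6809 -0.2079] [ 0.6813 -0.2076] [0.0553 0.0531] 73.3
  handle 151 [185 161  20  23] [ 0.4002 -0.3766] zmax 0.065 ang 171.4 len 0.07
  handle 286 [135 186  44  26] [ 0.5149 -0.3942] zmax 0.066 ang 142.3 len 0.093
  handle 35 [ 47 226  18  20] [ 0.672  -0.5584] zmax 0.049 ang -179.3 len 0.054
  handle 221 [210 252  27  26] [ 0.6083 -0.184 ] zmax 0.062 ang 163.3 len 0.066
  handle 190 [287 268  19  27] [ 0.5883 -0.0281] zmax 0.062 ang 178.3 len 0.063
  handle 144 [367 291  12  29] [0.5766 0.1273] zmax 0.062 ang -173.8 len 0.064
  handle 254 [517 314  29  26] [0.5254 0.4105] zmax 0.066 ang 64.0 le
[... 590 characters left out ...]
e 100 [229 116  22  11] [0.5819 0.5814] zmax 0.066 ang -178.9 len 0.069
  handle 273 [237 145  41  24] [0.539  0.4048] zmax 0.066 ang -171.7 len 0.106
  handle 190 [316 205  27  18] [0.5826 0.121 ] zmax 0.064 ang -178.1 len 0.073
  handle 195 [355 241  28  20] [ 0.5893 -0.0355] zmax 0.064 ang 179.9 len 0.08
  handle 245 [402 285  38  15] [ 0.6068 -0.1909] zmax 0.064 ang 162.8 len 0.079
  handle 475 [381 404  96  41] [ 0.406  -0.4427] zmax 0.066 ang 161.8 len 0.179
  probe 88 [352 168   7  15] [0.6544 0.1217] zmax 0.164 ang 128.3 len 0.017
  probe 94 [395 205   8  16] [ 0.6612 -0.0375] zmax 0.164 ang 128.6 len 0.016
  probe 98 [454 253  12  16] [ 0.6751 -0.2232] zmax 0.164 ang 122.0 len 0.017
```

All three probes are seated (tops at z≈0.165). Before regripping pot C I'll turn the gripper half round, so its camera faces away from the standing probe.

```bash
python3 -m handwheel '[{"tx":0,"ty":0,"tz":0,"rx":0,"ry":0,"rz":-1},{"tx":0,"ty":0,"tz":0,"rx":0,"ry":0,"rz":-1},{"tx":0,"ty":0,"tz":0,"rx":0,"ry":0,"rz":-1},{"tx":0,"ty":0,"tz":0,"rx":0,"ry":0,"rz":-1},{"tx":0,"ty":0,"tz":0,"rx":0,"ry":0,"rz":-1},{"tx":0,"ty":0,"tz":0,"rx":0,"ry":0,"rz":-1},{"tx":0,"ty":0,"tz":0,"rx":0,"ry":0,"rz":-1},{"tx":0,"ty":0,"tz":0,"rx":0,"ry":0,"rz":-1},{"tx":0,"ty":0,"tz":0,"rx":0,"ry":0,"rz":-1},{"tx":0,"ty":0,"tz":0,"rx":0,"ry":0,"rz":-1},{"tx":0,"ty":0,"tz":0,"rx":0,"ry":0,"rz":-1},{"tx":0,"ty":0,"tz":0,"rx":0,"ry":0,"rz":-1},{"tx":0,"ty":0,"tz":0,"rx":0,"ry":0,"rz":-1},{"tx":0,"ty":0,"tz":0,"rx":0,"ry":0,"rz":-1},{"tx":0,"ty":0,"tz":0,"rx":0,"ry":0,"rz":-1},{"tx":0,"ty":0,"tz":0,"rx":0,"ry":0,"rz":-1},{"tx":0,"ty":0,"tz":0,"rx":0,"ry":0,"rz":-1},{"tx":0,"ty":0,"tz":0,"rx":0,"ry":0,"rz":-1},{"tx":0,"ty":0,"tz":0,"rx":0,"ry":0,"rz":-1},{"tx":0,"ty":0,"tz":0,"rx":0,"ry":0,"rz":-1}]' 0.1
python3 -m handwheel '[{"tx":0,"ty":0,"tz":0,"rx":0,"ry":0,"rz":-1},{"tx":0,"ty":0,"tz":0,"rx":0,"ry":0,"rz":-1},{"tx":0,"ty":0,"tz":0,"rx":0,"ry":0,"rz":-1},{"tx":0,"ty":0,"tz":0,"rx":0,"ry":0,"rz":-1},{"tx":0,"ty":0,"tz":0,"rx":0,"ry":0,"rz":-1},{"tx":0,"ty":0,"tz":0,"rx":0,"ry":0,"rz":-1},{"tx":0,"ty":0,"tz":0,"rx":0,"ry":0,"rz":-1},{"tx":0,"ty":0,"tz":0,"rx":0,"ry":0,"rz":-1},{"tx":0,"ty":0,"tz":0,"rx":0,"ry":0,"rz":-1},{"tx":0,"ty":0,"tz":0,"rx":0,"ry":0,"rz":-1},{"tx":0,"ty":0,"tz":0,"rx":0,"ry":0,"rz":-1},{"tx":0,"ty":0,"tz":0,"rx":0,"ry":0,"rz":-1},{"tx":0,"ty":0,"tz":0,"rx":0,"ry":0,"rz":-1},{"tx":0,"ty":0,"tz":0,"rx":0,"ry":0,"rz":-1},{"tx":0,"ty":0,"tz":0,"rx":0,"ry":0,"rz":-0.3},{"tx":0,"ty":0,"tz":0,"rx":0,"ry":0,"rz":0},{"tx":0,"ty":0,"tz":0,"rx":0,"ry":0,"rz":0}]' 0.1
python3 to.py .5942 -.1827 .285 -17
```

```text
time_s: 60.48
ee_pos: [0.6597, 0.1273, 0.2785]
eef_rot: [3.141, 0.043, -0.003]
force: [0.0, 0.5, -0.0]
finger_gap: 0.551
time_s: 62.6
ee_pos: [0.6599, 0.1273, 0.2798]
eef_rot: [-2.528, -1.865, 0.001]
force: [-0.5, 0.4, 0.7]
finger_gap: 0.553
tcp [0.6599 0.1273 0.2798] gap 0.553 F [-0.5  0.4  0.7] t 62.6
toolx [ 0.295  0.955 -0.   ] tooly [ 0.955 -0.295 -0.   ] toolz [-0. -0. -1.]
shift shares now [-10.52   0.95  -0.17]
rz shares -0.03165982068246649
shift shares after turn [-10.52   0.93  -0.17]
```

```bash
python3 -m handwheel '[{"tx":-0.8,"ty":0.07,"tz":0,"rx":0,"ry":0,"rz":0},{"tx":-0.8,"ty":0.07,"tz":0,"rx":0,"ry":0,"rz":0},{"tx":-0.8,"ty":0.07,"tz":0,"rx":0,"ry":0,"rz":0},{"tx":-0.8,"ty":0.07,"tz":0,"rx":0,"ry":0,"rz":0},{"tx":-0.8,"ty":0.07,"tz":0,"rx":0,"ry":0,"rz":0},{"tx":-0.8,"ty":0.07,"tz":0,"rx":0,"ry":0,"rz":0},{"tx":-0.8,"ty":0.07,"tz":0,"rx":0,"ry":0,"rz":0},{"tx":-0.8,"ty":0.07,"tz":0,"rx":0,"ry":0,"rz":0},{"tx":-0.8,"ty":0.07,"tz":0,"rx":0,"ry":0,"rz":0},{"tx":-0.8,"ty":0.07,"tz":0,"rx":0,"ry":0,"rz":0},{"tx":-0.8,"ty":0.07,"tz":0,"rx":0,"ry":0,"rz":0},{"tx":-0.8,"ty":0.07,"tz":0,"rx":0,"ry":0,"rz":0},{"tx":-0.8,"ty":0.07,"tz":0,"rx":0,"ry":0,"rz":0},{"tx":-0.12,"ty":0.02,"tz":0,"rx":0,"ry":0,"rz":0},{"tx":0,"ty":0,"tz":0,"rx":0,"ry":0,"rz":0},{"tx":0,"ty":0,"tz":0,"rx":0,"ry":0,"rz":0}]'
python3 to.py .5942 -.1827 .12 -17
python3 - <<'E'
from wfish import *
c=camera_info("wrist")
b,d=grab_frame("wrist")
cv2.circle(b,tuple(int(round(x)) for x in wproj((.5942,-.1827,.06),c)),3,(0,0,255),1)
cv2.imwrite("pics/w11.png",b)
b,d=grab_frame("side"); cv2.imwrite("pics/s11.png",b)
E
python3 meas.py | grep -e pot -e s
```

```text
time_s: 64.6
ee_pos: [0.594, -0.1819, 0.2802]
eef_rot: [-2.526, -1.868, -0.001]
force: [0.6, -0.4, 0.6]
finger_gap: 0.549
tcp [ 0.594  -0.1819  0.2802] gap 0.549 F [ 0.6 -0.4  0.6] t 64.6
toolx [0.293 0.956 0.   ] tooly [ 0.956 -0.293  0.   ] toolz [ 0.  0. -1.]
shift shares now [-0.03  0.02  5.34]
rz shares -0.010089315798569486
shift shares after turn [-0.03  0.01  5.34]
scene
 pot [0.6608 0.1283] [0.661  0.1283] [0.0538 0.0518] 1.0
 pot [ 0.667  -0.0307] [ 0.6664 -0.0316] [0.053  0.0537] 88.3
 pot [ 0.6809 -0.2077] [ 0.6813 -0.2079] [0.055  0.0529] 73.1
side
 pot [ 0.6755 -0.2128] [ 0.6783 -0.2108] [0.0567 0.0529] 80.6
 pot [ 0.6636 -0.0337] [ 0.6636 -0.0347] [0.0565 0.0542] 88.3
 pot [0.6558 0.1232] [0.6593 0.1269] [0.055  0.0552] 89.7
```

View pics/w11.png

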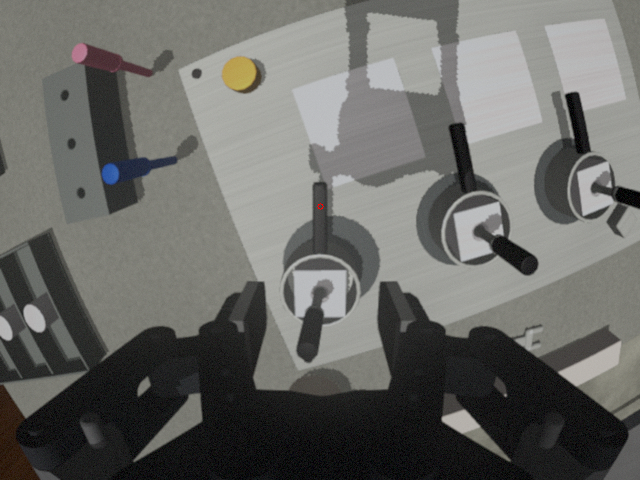

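View pics/s11.png

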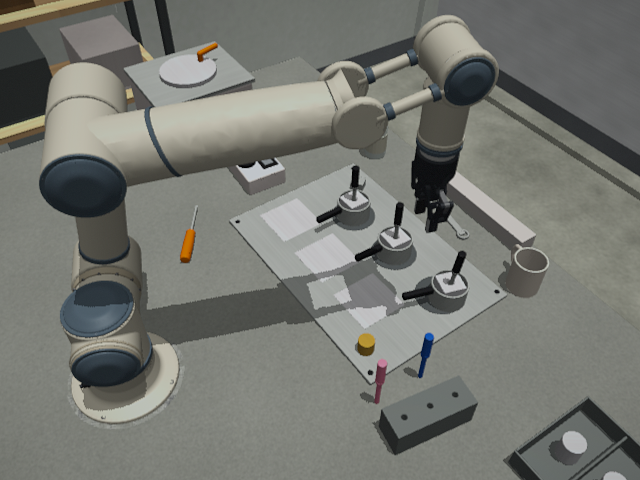

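The target dot (320,207) lies on pot C's handle, all three probes stand, and the holder is empty. I'll descend and grip.

```bash
python3 -m handwheel '[{"tx":-0.01,"ty":0,"tz":0.7,"rx":0,"ry":0,"rz":0},{"tx":0,"ty":0,"tz":0.7,"rx":0,"ry":0,"rz":0},{"tx":0,"ty":0,"tz":0.7,"rx":0,"ry":0,"rz":0},{"tx":0,"ty":0,"tz":0.7,"rx":0,"ry":0,"rz":0},{"tx":0,"ty":0,"tz":0.7,"rx":0,"ry":0,"rz":0},{"tx":0,"ty":0,"tz":0.7,"rx":0,"ry":0,"rz":0},{"tx":0,"ty":0,"tz":0.7,"rx":0,"ry":0,"rz":0},{"tx":0,"ty":0,"tz":0.7,"rx":0,"ry":0,"rz":0},{"tx":0,"ty":0,"tz":0.7,"rx":0,"ry":0,"rz":0},{"tx":0,"ty":0,"tz":0.7,"rx":0,"ry":0,"rz":0},{"tx":0,"ty":0,"tz":0.5,"rx":0,"ry":0,"rz":0},{"tx":0,"ty":0,"tz":0.25,"rx":0,"ry":0,"rz":0},{"tx":0,"ty":0,"tz":0,"rx":0,"ry":0,"rz":0},{"tx":0,"ty":0,"tz":0,"rx":0,"ry":0,"rz":0}]'
python3 to.py .5942 -.1827 .046 -17
python3 -m handwheel '[{"tx":0,"ty":0,"tz":0,"rx":0,"ry":0,"rz":0},{"tx":0,"ty":0,"tz":0,"rx":0,"ry":0,"rz":0},{"tx":0,"ty":0,"tz":0,"rx":0,"ry":0,"rz":0},{"tx":0,"ty":0,"tz":0,"rx":0,"ry":0,"rz":0},{"tx":0,"ty":0,"tz":0,"rx":0,"ry":0,"rz":0},{"tx":0,"ty":0,"tz":0,"rx":0,"ry":0,"rz":0}]' -1 60
python3 meas.py | grep -e pot -e s
python3 to.py 0.5847 -.1669 .046
```

```text
time_s: 66.55
ee_pos: [0.5943, -0.183, 0.0486]
eef_rot: [2.526, 1.866, 0.001]
force: [0.5, -0.3, 0.2]
finger_gap: 0.545
tcp [ 0.5943 -0.183   0.0486] gap 0.545 F [ 0.5 -0.3  0.2] t 66.5
toolx [ 0.294  0.956 -0.   ] tooly [ 0.956 -0.294  0.002] toolz [ 0.002 -0.001 -1.   ]
shift shares now [ 0.01 -0.01  0.09]
rz shares -0.019407700746160116
shift shares after turn [ 0.01 -0.01  0.09]
time_s: 67.3
ee_pos: [0.594, -0.1832, 0.0484]
eef_rot: [2.526, 1.866, 0.001]
force: [-1.8, -1.4, 5.4]
finger_gap: 0.153
scene
 pot [0.6611 0.1286] [0.6611 0.1283] [0.054  0.0518] 1.0
 pot [ 0.6681 -0.0317] [ 0.6665 -0.0318] [0.0527 0.0538] 88.3
 pot [ 0.6813 -0.2075] [ 0.6811 -0.2076] [0.0547 0.0531] 73.8
side
 pot [ 0.6795 -0.2126] [ 0.6797 -0.2095] [0.0535 0.0543] 72.6
tcp [ 0.594  -0.1831  0.0484] gap 0.153 F [-1.3 -1.7  5.1] t 67.4
toolx [ 0.294  0.956 -0.   ] tooly [ 0.956 -0.294  0.001] toolz [ 0.001 -0.001 -1.   ]
shift shares now [ 0.43 -0.46  0.08]
```

```bash
python3 -m handwheel '[{"tx":0.07,"ty":-0.08,"tz":0,"rx":0,"ry":0,"rz":0},{"tx":0.07,"ty":-0.08,"tz":0,"rx":0,"ry":0,"rz":0},{"tx":0.07,"ty":-0.08,"tz":0,"rx":0,"ry":0,"rz":0},{"tx":0.07,"ty":-0.08,"tz":0,"rx":0,"ry":0,"rz":0},{"tx":0.07,"ty":-0.08,"tz":0,"rx":0,"ry":0,"rz":0},{"tx":0.06,"ty":-0.06,"tz":0,"rx":0,"ry":0,"rz":0},{"tx":0,"ty":0,"tz":0,"rx":0,"ry":0,"rz":0},{"tx":0,"ty":0,"tz":0,"rx":0,"ry":0,"rz":0}]'
python3 meas.py | grep -e pot -e s
python3 to.py 0.5847 -.1669 .046
```

```text
time_s: 68.4
ee_pos: [0.5847, -0.1674, 0.0481]
eef_rot: [2.526, 1.865, 0.001]
force: [2.7, -4.6, 4.1]
finger_gap: 0.149
scene
 pot [0.6616 0.1284] [0.661  0.1283] [0.0538 0.0518] 1.0
 pot [ 0.6673 -0.0307] [ 0.6661 -0.0319] [0.0526 0.0533] 88.0
 pot [ 0.671 -0.191] [ 0.6718 -0.1919] [0.0542 0.0533] 72.1
side
 pot [ 0.668  -0.1946] [ 0.6698 -0.1944] [0.0558 0.0547] 71.1
tcp [ 0.5847 -0.1674  0.0481] gap 0.153 F [ 2.4 -4.2  3.9] t 68.5
toolx [ 0.294  0.956 -0.   ] tooly [ 0.956 -0.294  0.002] toolz [ 0.001 -0.001 -1.   ]
shift shares now [ 0.02 -0.    0.07]
```

Pot C is back on its mark. I'll release, rise straight up, and locate the button.

```bash
python3 -m handwheel '[{"tx":0,"ty":0,"tz":0,"rx":0,"ry":0,"rz":0},{"tx":0,"ty":0,"tz":0,"rx":0,"ry":0,"rz":0},{"tx":0,"ty":0,"tz":0,"rx":0,"ry":0,"rz":0},{"tx":0,"ty":0,"tz":0,"rx":0,"ry":0,"rz":0},{"tx":0,"ty":0,"tz":-0.4,"rx":0,"ry":0,"rz":0},{"tx":0,"ty":0,"tz":-0.8,"rx":0,"ry":0,"rz":0},{"tx":0,"ty":0,"tz":-0.8,"rx":0,"ry":0,"rz":0},{"tx":0,"ty":0,"tz":-0.8,"rx":0,"ry":0,"rz":0},{"tx":0,"ty":0,"tz":-0.8,"rx":0,"ry":0,"rz":0},{"tx":0,"ty":0,"tz":-0.8,"rx":0,"ry":0,"rz":0},{"tx":0,"ty":0,"tz":-0.8,"rx":0,"ry":0,"rz":0},{"tx":0,"ty":0,"tz":-0.8,"rx":0,"ry":0,"rz":0},{"tx":0,"ty":0,"tz":-0.8,"rx":0,"ry":0,"rz":0},{"tx":0,"ty":0,"tz":-0.8,"rx":0,"ry":0,"rz":0},{"tx":0,"ty":0,"tz":-0.3,"rx":0,"ry":0,"rz":0},{"tx":0,"ty":0,"tz":0,"rx":0,"ry":0,"rz":0}]' 0.1
python3 meas.py | grep -e pot -e s -e probe
python3 - <<'E'
from h import *
for n,(u0,v0,u1,v1) in(("scene",(510,305,555,345)),("side",(230,140,275,175))):
    b,d=grab_frame(n); P=cloud(n,d); m=np.zeros((480,640),bool); m[v0:v1,u0:u1]=1
    m&=(b.max(2)<110)&(P[...,2]>.056)
    mm=m.astype(np.uint8); nn,lab,st,_=cv2.connectedComponentsWithStats(mm)
    i=1+np.argmax(st[1:,4]); Q=P[lab==i]; print(n,len(Q),np.median(Q,0),Q.min(0),Q.max(0),np.percentile(Q[:,2],[50,90,98]))
    T=Q[Q[:,2]>np.percentile(Q[:,2],90)-.004]; print("  top centre",(T.min(0)+T.max(0))/2,np.ptp(T,0),T.mean(0))
b,d=grab_frame("scene"); cv2.imwrite("pics/c12.png",cv2.resize(b[285:395,470:580],None,fx=5,fy=5))
E
python3 to.py .53 .41 .28
```

```text
time_s: 70.5
ee_pos: [0.5843, -0.1671, 0.2855]
eef_rot: [2.526, 1.866, 0.001]
force: [0.5, 1.0, -0.2]
finger_gap: 0.551
scene
 pot [0.6608 0.1288] [0.6609 0.1283] [0.0535 0.0518] 1.0
 pot [ 0.6669 -0.0307] [ 0.6662 -0.0318] [0.0528 0.0534] 88.3
 pot [ 0.6723 -0.192 ] [ 0.6721 -0.1924] [0.0553 0.0533] 72.8
  probe 130 [185 255  14  16] [ 0.6748 -0.1961] zmax 0.164 ang 139.1 len 0.016
  probe 100 [272 285  10  15] [ 0.6736 -0.027 ] zmax 0.164 ang 126.7 len 0.015
  probe 110 [358 314  12  14] [0.6667 0.1293] zmax 0.165 ang 100.4 len 0.017
side
 pot [ 0.6704 -0.1983] [ 0.67   -0.1947] [0.0552 0.0534] 71.8
 pot [ 0.6647 -0.0352] [ 0.6639 -0.0349] [0.0557 0.0543] 89.6
 pot [0.6582 0.1253] [0.6591 0.1253] [0.0567 0.0569] 84.9
  probe 81 [352 168   7  15] [0.6541 0.1215] zmax 0.163 ang 121.6 len 0.017
  probe 88 [395 205   8  16] [ 0.6608 -0.0375] zmax 0.162 ang 126.5 len 0.016
  probe 94 [445 252  11  15] [ 0.6629 -0.2069] zmax 0.164 ang 123.0 len 0.017
scene 349 [0.52460451 0.41313592 0.06228828] [0.48703706 0.18049424 0.05613525] [1.02182477 0.44359964 0.84241771] [0.06228828 0.07148354 0.07367863]
  top centre [0.75969674 0.30919347 0.45495227] [0.52425608 0.25739846 0.77493088] [0.52827206 0.41363212 0.08213125]
side 866 [ 0.28008659 -0.11153265  0.53072066] [-0.03286521 -0.761879    0.05640395] [0.53583533 0.42319959 1.07653071] [0.53072066 0.54577044 0.54983558]
  top centre [ 0.1378112  -0.43315052  0.80915441] [0.34135281 0.65745696 0.53475259] [ 0.26464806 -0.13708067  0.56334269]
tcp [ 0.5839 -0.1669  0.2832] gap 0.554 F [-0.1  0.9  0.4] t 70.8
toolx [0.294 0.956 0.   ] tooly [ 0.956 -0.294 -0.002] toolz [-0.002  0.001 -1.   ]
shift shares now [17.85 -7.37  0.12]
```

View pics/c12.png

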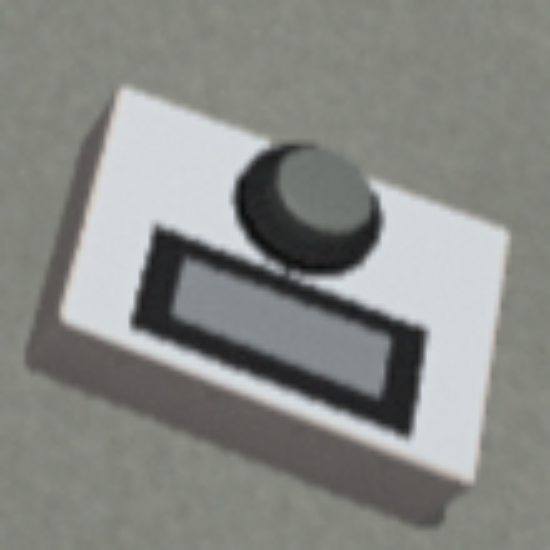

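Run:
```python
from h import *
for z in(.07,.074): print(atz("scene",534.8,323.4,z))
b,d=grab_frame("scene"); P=cloud("scene",d)
print(np.round(P[316:332:3,526:546:4,2],4)); print(P[323,535])
s=np.load("side0.npy"); P2=cloud("side",s); print("side0", P2[152:162:2,240:252:3,2].round(4), P2[157,246])
```

```text
[0.51029272 0.4217969  0.07      ]
[0.51294171 0.4205473  0.074     ]
[[ 0.0623  0.072   0.0728 -0.0002  0.0014]
 [ 0.0722  0.0717  0.0737  0.0748 -0.0005]
 [ 0.0722  0.0735  0.0736  0.0743  0.0719]
 [ 0.0714  0.0736  0.0728  0.0731  0.0709]
 [ 0.068   0.0713  0.0756  0.0737  0.0735]
 [ 0.0617  0.0677  0.0707  0.0697  0.0616]]
[0.5127478  0.42042818 0.075193  ]
side0 [[0.0481 0.0726 0.0731 0.0732]
 [0.0764 0.0755 0.0787 0.0757]
 [0.0722 0.0739 0.0809 0.0779]
 [0.0733 0.0737 0.073  0.0729]
 [0.0649 0.0719 0.0736 0.0704]] [0.51010357 0.41318499 0.07176227]
```

```bash
python3 -m handwheel '[{"tx":0.5,"ty":-0.2,"tz":0,"rx":0,"ry":0,"rz":0},{"tx":0.9,"ty":-0.4,"tz":0,"rx":0,"ry":0,"rz":0},{"tx":0.9,"ty":-0.4,"tz":0,"rx":0,"ry":0,"rz":0},{"tx":0.9,"ty":-0.4,"tz":0,"rx":0,"ry":0,"rz":0},{"tx":0.9,"ty":-0.4,"tz":0,"rx":0,"ry":0,"rz":0},{"tx":0.9,"ty":-0.4,"tz":0,"rx":0,"ry":0,"rz":0},{"tx":0.9,"ty":-0.4,"tz":0,"rx":0,"ry":0,"rz":0},{"tx":0.9,"ty":-0.4,"tz":0,"rx":0,"ry":0,"rz":0},{"tx":0.9,"ty":-0.4,"tz":0,"rx":0,"ry":0,"rz":0},{"tx":0.9,"ty":-0.4,"tz":0,"rx":0,"ry":0,"rz":0},{"tx":0.9,"ty":-0.4,"tz":0,"rx":0,"ry":0,"rz":0},{"tx":0.9,"ty":-0.4,"tz":0,"rx":0,"ry":0,"rz":0},{"tx":0.9,"ty":-0.4,"tz":0,"rx":0,"ry":0,"rz":0},{"tx":0.9,"ty":-0.4,"tz":0,"rx":0,"ry":0,"rz":0},{"tx":0.9,"ty":-0.4,"tz":0,"rx":0,"ry":0,"rz":0},{"tx":0.9,"ty":-0.4,"tz":0,"rx":0,"ry":0,"rz":0},{"tx":0.9,"ty":-0.4,"tz":0,"rx":0,"ry":0,"rz":0},{"tx":0.9,"ty":-0.4,"tz":0,"rx":0,"ry":0,"rz":0},{"tx":0.9,"ty":-0.4,"tz":0,"rx":0,"ry":0,"rz":0},{"tx":0.9,"ty":-0.4,"tz":0,"rx":0,"ry":0,"rz":0}]' -1 30
python3 -m handwheel '[{"tx":0.4,"ty":-0.25,"tz":0,"rx":0,"ry":0,"rz":0},{"tx":0,"ty":0,"tz":0.8,"rx":0,"ry":0,"rz":0},{"tx":0,"ty":0,"tz":0.8,"rx":0,"ry":0,"rz":0},{"tx":0,"ty":0,"tz":0.8,"rx":0,"ry":0,"rz":0},{"tx":0,"ty":0,"tz":0.8,"rx":0,"ry":0,"rz":0},{"tx":0,"ty":0,"tz":0,"rx":0,"ry":0,"rz":0},{"tx":0,"ty":0,"tz":0,"rx":0,"ry":0,"rz":0}]'
python3 to.py .5115 .4195 .09
python3 - <<'E'
from wfish import *
b,d=grab_frame("scene"); cv2.imwrite("pics/c13.png",cv2.resize(b[225:385,450:610],None,fx=3.7,fy=3.7))
b,d=grab_frame("side"); cv2.imwrite("pics/s13.png",b)
c=camera_info("wrist")
b,d=grab_frame("wrist"); cv2.circle(b,tuple(int(round(x)) for x in wproj((.5115,.4195,.0735),c)),3,(0,0,255),1)
cv2.imwrite("pics/w13.png",b)
E
python3 meas.py | grep -e pot
```

```text
time_s: 73.3
ee_pos: [0.5146, 0.4082, 0.2846]
eef_rot: [-2.526, -1.867, 0.0]
force: [0.5, 0.2, -0.0]
finger_gap: -0.001
time_s: 74.18
ee_pos: [0.5122, 0.4202, 0.1899]
eef_rot: [2.527, 1.866, 0.002]
force: [0.4, -0.5, -0.3]
finger_gap: 0.003
tcp [0.5122 0.4202 0.1899] gap 0.003 F [ 0.4 -0.5 -0.3] t 74.2
toolx [0.294 0.956 0.001] tooly [ 0.956 -0.294  0.001] toolz [ 0.001  0.001 -1.   ]
shift shares now [-0.03 -0.02  3.33]
 pot [0.6612 0.1277] [0.661  0.1283] [0.0538 0.0518] 1.0
 pot [ 0.6677 -0.0315] [ 0.6662 -0.0316] [0.0531 0.0533] 88.3
 pot [ 0.6709 -0.1915] [ 0.6718 -0.1917] [0.0539 0.0531] 72.0
 pot [ 0.6664 -0.1959] [ 0.6698 -0.1945] [0.0551 0.0549] 72.8
 pot [ 0.6623 -0.0369] [ 0.6638 -0.0344] [0.0556 0.0542] 87.9
 pot [0.6588 0.1245] [0.6584 0.1266] [0.0567 0.0554] 2.3
```

View pics/c13.png

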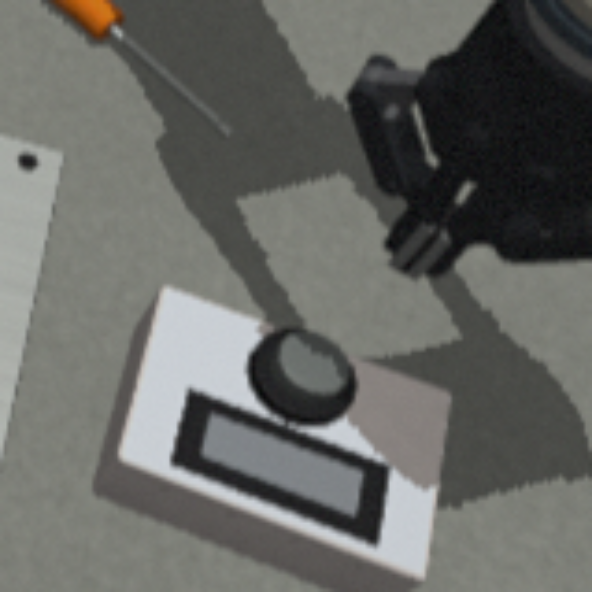

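View pics/w13.png

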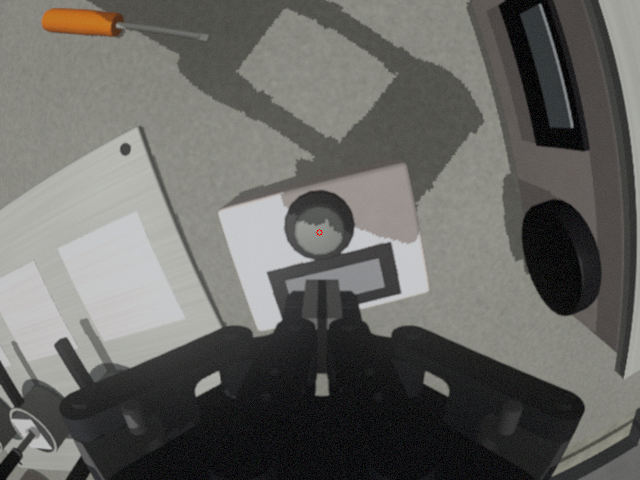

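The target dot (319,232) is on the button cap. I'll lower to just above it, then press in small steps.

```bash
python3 -m handwheel '[{"tx":0,"ty":0,"tz":0.7,"rx":0,"ry":0,"rz":0},{"tx":0,"ty":0,"tz":0.7,"rx":0,"ry":0,"rz":0},{"tx":0,"ty":0,"tz":0.7,"rx":0,"ry":0,"rz":0},{"tx":0,"ty":0,"tz":0.7,"rx":0,"ry":0,"rz":0},{"tx":0,"ty":0,"tz":0.4,"rx":0,"ry":0,"rz":0},{"tx":0,"ty":0,"tz":0,"rx":0,"ry":0,"rz":0},{"tx":0,"ty":0,"tz":0,"rx":0,"ry":0,"rz":0}]'
python3 -m handwheel '[{"tx":0,"ty":0,"tz":0.1,"rx":0,"ry":0,"rz":0},{"tx":0,"ty":0,"tz":0.1,"rx":0,"ry":0,"rz":0},{"tx":0,"ty":0,"tz":0,"rx":0,"ry":0,"rz":0},{"tx":0,"ty":0,"tz":0,"rx":0,"ry":0,"rz":0}]'
python3 -m handwheel '[{"tx":0,"ty":0,"tz":0.1,"rx":0,"ry":0,"rz":0},{"tx":0,"ty":0,"tz":0.07,"rx":0,"ry":0,"rz":0},{"tx":0,"ty":0,"tz":0,"rx":0,"ry":0,"rz":0},{"tx":0,"ty":0,"tz":0,"rx":0,"ry":0,"rz":0}]'
```

```text
time_s: 75.3
ee_pos: [0.5125, 0.4205, 0.0937]
eef_rot: [-2.527, -1.866, -0.003]
force: [-0.3, 0.2, -0.3]
finger_gap: 0.002
time_s: 75.8
ee_pos: [0.5121, 0.4201, 0.0866]
eef_rot: [-2.527, -1.867, 0.0]
force: [-0.4, -0.1, -0.7]
finger_gap: -0.0
time_s: 76.3
ee_pos: [0.5123, 0.4203, 0.082]
eef_rot: [-2.527, -1.867, -0.002]
force: [0.5, 0.1, 1.9]
finger_gap: -0.001
```

Contact has begun, at 1.9 N.

```bash
python3 -m handwheel '[{"tx":0,"ty":0,"tz":0.08,"rx":0,"ry":0,"rz":0},{"tx":0,"ty":0,"tz":0.07,"rx":0,"ry":0,"rz":0},{"tx":0,"ty":0,"tz":0,"rx":0,"ry":0,"rz":0},{"tx":0,"ty":0,"tz":0,"rx":0,"ry":0,"rz":0}]'
python3 -m handwheel '[{"tx":0,"ty":0,"tz":0.07,"rx":0,"ry":0,"rz":0},{"tx":0,"ty":0,"tz":0,"rx":0,"ry":0,"rz":0},{"tx":0,"ty":0,"tz":0,"rx":0,"ry":0,"rz":0}]'
```

```text
time_s: 76.8
ee_pos: [0.5123, 0.4203, 0.0774]
eef_rot: [-2.527, -1.867, -0.001]
force: [1.0, 0.0, 4.5]
finger_gap: 0.006
time_s: 77.18
ee_pos: [0.5124, 0.4203, 0.0769]
eef_rot: [2.527, 1.867, 0.003]
force: [-2.8, -1.6, 11.6]
finger_gap: 0.003
```

Force rose past the spring's 5 N and travel stopped, so the button is fully down. I'll let go and check everything.

```bash
python3 -m handwheel '[{"tx":0,"ty":0,"tz":0,"rx":0,"ry":0,"rz":0},{"tx":0,"ty":0,"tz":-0.3,"rx":0,"ry":0,"rz":0},{"tx":0,"ty":0,"tz":-0.7,"rx":0,"ry":0,"rz":0},{"tx":0,"ty":0,"tz":-0.8,"rx":0,"ry":0,"rz":0},{"tx":0,"ty":0,"tz":-0.8,"rx":0,"ry":0,"rz":0},{"tx":0,"ty":0,"tz":-0.8,"rx":0,"ry":0,"rz":0},{"tx":0,"ty":0,"tz":-0.8,"rx":0,"ry":0,"rz":0},{"tx":0,"ty":0,"tz":-0.8,"rx":0,"ry":0,"rz":0},{"tx":0,"ty":0,"tz":0,"rx":0,"ry":0,"rz":0},{"tx":0,"ty":0,"tz":0,"rx":0,"ry":0,"rz":0}]'
python3 meas.py | grep -e pot -e s -e probe
python3 - <<'E'
from h import *
b,d=grab_frame("scene"); cv2.imwrite("pics/c14.png",b)
P=cloud("scene",d); print(np.nanmedian(P[320:327,532:538,2]))
b,d=grab_frame("side"); cv2.imwrite("pics/s14.png",b)
E
```

```text
time_s: 78.42
ee_pos: [0.5118, 0.4199, 0.2237]
eef_rot: [-2.527, -1.866, 0.003]
force: [1.5, 0.3, -0.7]
finger_gap: -0.001
scene
 pot [0.661  0.1287] [0.661  0.1283] [0.0538 0.0518] 1.0
 pot [ 0.6676 -0.0307] [ 0.6663 -0.0317] [0.0529 0.0535] 88.3
 pot [ 0.6725 -0.1912] [ 0.6721 -0.1917] [0.0543 0.0527] 72.2
  probe 142 [185 253  14  18] [ 0.6746 -0.196 ] zmax 0.165 ang 134.1 len 0.017
  probe 109 [272 285  10  16] [ 0.6737 -0.0272] zmax 0.164 ang 124.3 len 0.015
  probe 112 [358 314  12  15] [0.6666 0.1291] zmax 0.164 ang 99.7 len 0.017
side
 pot [ 0.668  -0.1963] [ 0.6694 -0.1953] [0.0556 0.0545] 71.1
 pot [ 0.6648 -0.0375] [ 0.6637 -0.0343] [0.0556 0.0542] 88.3
 pot [0.6561 0.1251] [0.6591 0.1267] [0.0553 0.0556] 2.3
  probe 47 [226  96  10  10] [0.5654 0.5849] zmax 0.138 ang -159.2 len 0.032
  probe 81 [176 108  33  13] [0.4476 0.5948] zmax 0.133 ang 179.5 len 0.096
  probe 82 [352 168   7  15] [0.6536 0.1223] zmax 0.164 ang 131.2 len 0.015
  probe 90 [395 206   8  14] [ 0.6608 -0.0373] zmax 0.164 ang 131.1 len 0.016
  probe 98 [445 249  11  18] [ 0.6634 -0.2068] zmax 0.165 ang 111.2 len 0.017
0.07391354334746084
```

View pics/c14.png

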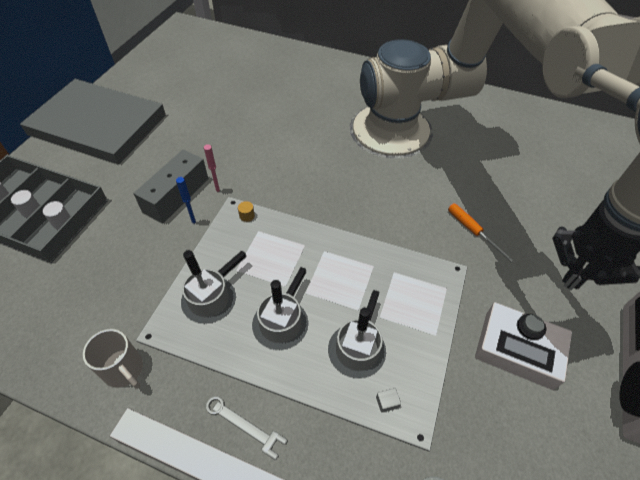

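View pics/s14.png

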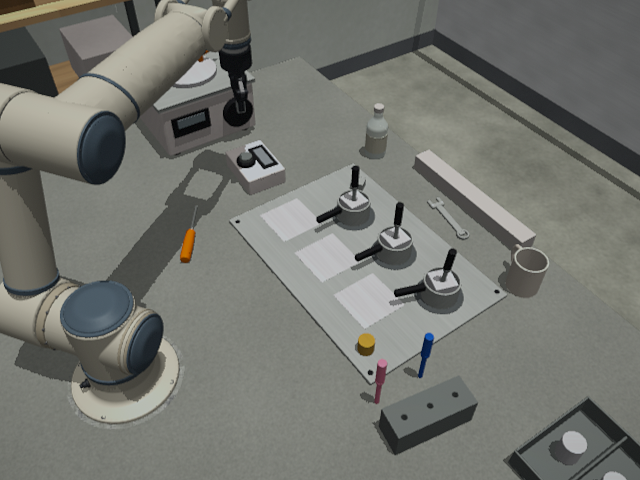

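All three pots are on their marks with probes fully down (tops ≈0.165 m). The button is back up at z≈0.074, the bystanders are in place, and the robot touches nothing. I'll hand in.

```bash
python3 -c "
from station import *
print(hand_in())"
```

```text
the job is handed in; nothing more can be done
None
```

The job is done and handed in at about 79 s of the 210 s allowed; the hand-in gives no verdict.

I slid all three pots by their handles onto the marks and put a black probe from the holder into each one. I pressed the start button until it stopped, at about 12 N against its 5 N spring, and let go. All three probes were needed, so the holder is empty with no spare.

The right-hand pot was knocked about 18 mm aside partway through. I regripped its handle with its probe already in and slid it back onto its mark before pressing start.

**Last checks**
- **Pots:** each stands within about 2 mm of its mark centre. The two cameras disagree by 2–3 mm in absolute position but agree on the offsets from the marks.
- **Probes:** all tops are at about 0.165 m, against an expected 0.167 m fully down. The right-hand probe leans slightly in its port's slack.
- **Button:** its top is back up at about 0.074 m.
- **Bystanders and arm:** the gauge block, brass weight and screwdriver look undisturbed in the pictures. The arm was clear of everything.

One command was refused at the start because its rows lacked keys; nothing moved. No other check failed.

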